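Draw the glass tote forward with the pallet hook

TASK

Take the hook from its cradle, reach in under the roof of the low rack, drop the hook's beak behind the tote's front lip and drag the tote forward until it stands square against the stop bar at the front; there keep a light steady pull on it, so that it presses on the bar with about 7 N for half a second. Work gently: never load the hook against the tote with more than 18 N, touch the tote with nothing but the hook, and keep its two glasses standing. Then unhook and lay the hook back in the cradle's two notches as it lay before, leaving the other things on the bench where they are.

Things in the scene. Friction and masses are not known exactly. Their poses are not given: they have to be found in the camera images.
- hook: Pallet hook: a square dark wooden handle 150 x 22 x 22 mm, origin at the handle's centre, x along the handle towards the beak, z up. A round steel bar 8 mm thick leaves the handle's front end (x = 70 mm), rises to run forward with its axis 18 mm above the handle's axis, and at x = 135 mm turns straight down into the beak, which ends 12 mm below the handle's axis (26 mm of beak below the bar's underside). About 0.2 kg; starts lying level in the cradle.
- beak (a point): Lowest point of the hook's beak: hook frame (135, 0, -12) mm. Beak 8 mm thick. Axes as the hook's.
- cradle: Fixed wooden cradle, base plate 150 x 75 x 12 mm, origin under its centre on the bench. Two uprights at x = -55 and +55 mm, each 14 mm thick along x and 52 mm wide, with a notch 32 mm wide, floor 64 mm and cheek tops 82 mm above the bench. The hook lies along the cradle's x with its beak to +x and its handle's axis 75 mm above the bench, centred over the cradle; between the uprights the handle is free on both sides for the fingers.
- rack: Fixed low steel rack, open at the front, grating roof. Origin on the bench below the middle of the front edge of the bay; x points into the bay (away from the robot), z up. Shelf board 290 mm wide (y), top 20 mm above the bench, x from -30 to 230 mm. Roof bars from x = 49 to 230 mm, underside 165 mm, top 175 mm above the bench. The bay is 266 mm wide between its corner posts.
- stops: Front stop on the board: two fixed blocks at y = +-80 mm, 55 mm high, carry on screws a rigid straight steel stop bar, 190 mm long in y, 12 mm thick, 33 to 55 mm above the board. Origin at rack (0, 0, 20) mm, axes as the rack's. The bar is set differently each time and no reading gives it: its inner face stands at x = 0 to 34 mm; find it by feel or sight. It does not give.
- tote: Loose open plywood tote 120 (x) x 200 x 70 mm high, walls 5 mm, origin under its centre, x into the rack. Lips 6 mm thick turn out 7 mm at the top of front and back wall (front one passes above the bar). Empty for 35 mm behind the front wall. 0.55 to 0.85 kg with its glasses; drags with about 3 to 7 N. At the bar its origin is 60 mm behind the bar's inner face.
- lip (a point): Middle of the top edge of the tote's front wall (centre of the 5 mm wall), 70 mm above the tote's underside: tote frame (-57.5, 0, 70) mm. Axes as the tote's. The beak goes behind it (+x side).
- glass0: Amber tumbler, 56 mm across, 62 mm high, standing loose in the tote, right rear (tote y = -50 mm); origin under its centre.
- glass1: Green tumbler, as the other, left rear (tote y = +50 mm).
- pot: Steel pot, 100 mm across (two wire handles stick out to about 160 mm), 85 mm high, on the bench at the other side from the cradle; origin under its centre. Leave alone.
- waxbottle: Copper-coloured bottle, 64 mm across, 170 mm high, behind on the left; origin under its centre. Leave alone.
- bud_vase: Green glass vase, 80 mm across, 130 mm high, behind on the right; origin under its centre. Leave alone.
- paperweight: Clear glass paperweight, 66 mm across, 44 mm high, on the bench in front of the rack; origin under its centre. Leave alone.
Mind the look-alikes: they are no part of the job. Several things have the shape of the hook; the one meant has the colours described above.

How it is judged:
On the way, in this order (a step that is already met when the one before it is completed fails the run):
1. the hook's beak is behind the tote's front lip, at least 6 mm below its top (x of beak in the frame of lip between 0 and 0.04 m and z of beak in the frame of lip below -0.006 m and y of beak in the frame of lip between -0.095 and 0.095 m), for 0.1 s.
2. the tote, still hooked, is pulled square against the stop bar and presses on it with 4 N or more for 0.4 s (all of step 1 and x of stop_bar_c0 in the frame of tote above -0.0695 m and angle between the x axis of tote and the x axis of rack, either way round below 0.05 rad and y of tote in the frame of rack between -0.045 and 0.045 m and height (world z) of tote below 0.024 m and angle between tote's own z axis and vertical below 0.08 rad and contact force between tote and stops above 4 N), for 0.4 s.
At the end, for the whole second after the job is handed in: Tote level on the board, front wall within 3.5 mm of the stop bar, square within 0.05 rad and within 45 mm of the middle; both glasses upright (0.1 rad); hook released at rest in both notches (height within 5 mm, centre 20 mm, direction 0.12 rad), beak to the cradle's +x (x of stop_bar_c0 in the frame of tote above -0.0695 m and angle between the x axis of tote and the x axis of rack, either way round below 0.05 rad and y of tote in the frame of rack between -0.045 and 0.045 m and height (world z) of tote below 0.024 m and angle between tote's own z axis and vertical below 0.08 rad and horizontal distance between hook and cradle below 0.02 m and z of hook in the frame of cradle between 0.07 and 0.079 m and angle between the x axis of hook and the x axis of cradle, either way round below 0.12 rad and x of beak in the frame of cradle above 0.05 m and angle between each of hook, glass0, glass1's own z axis and vertical below 0.1 rad and linear speed of each of hook, tote below 0.01 m/s); the robot touches nothing.
It fails at once if the hook presses on the tote with more than 18 N (contact force between hook and tote above 18 N).
It fails at once if the gripper or arm touches the tote (contact force between any of the fingers, the arm and tote above 0.5 N).
It fails at once if a glass in the tote is tipped over 0.4 rad (angle between any of glass0, glass1's own z axis and vertical above 0.4 rad).
It fails at once if a bystander is moved by more than 30 mm (distance of any of pot, waxbottle, bud_vase, paperweight from where it was at the start of the episode above 0.03 m).
It also fails if it takes over 72 s, if anything falls off the work surface, if the arm or the gripper's body presses on something with over 40 N, if the wrist force passes 120 N, or if a joint passes its speed limit or range.

ROBOT

A 6-joint arm with a two-finger parallel gripper is mounted at the origin on the work surface. World frame = base frame: x ahead of the robot, y to its left, z up, the work surface at z = 0. Lengths are in m, angles in rad, forces in N, time in s.
With the tool pointing down it reaches from about 0.4 to 0.825 m from the base axis. Payload 7 kg.
Tool frame: the origin (TCP) lies at the centre of the arm's flange, where the gripper is bolted on; the fingertips stand 178 mm ahead of it and the grasp point (between the pads) lies 159 mm ahead of it; x points along the fingers, z is the direction in which the jaws open and shut, and the axes are right-handed (so a half turn about x gives the same grasp; the last joint's range is limited). The gripper opens to 88 mm and grips with 3 to 60 N. Pads are 19 mm wide; open, the fingers measure 130 mm over their backs; the gripper's body (78 mm by 193 mm) begins 47 mm behind the grasp point.
Start: joints at [-0.986, 0.359, 0.012, 0, -1.224, -0.288], TCP at [0.197, -0.645, 0.405] pointing down, gripper open.
Joint ranges: [-3.07, 3.07], [-1.43, 2.12], [-1.02, 1.25], [-3.03, 1.67], [-3.05, -0], [-3.03, 3.03]. Speed limits (rad/s): [2.39, 2.39, 3.01, 3.14, 3.14, 3.14].

INTERFACE

Orientations are given as [roll, pitch, yaw] about the fixed x, y, z axes, in that order (R = Rz(yaw) Ry(pitch) Rx(roll)).
In Python, from station import telemetry, optics, job_done, finder gives the robot as it stands.
- The arm moves only by the tool play_rows, never from a script. Its argument "steps" is a list of rows, each an object of numbers: "gripper": the opening, from 0 (shut) to 1 (fully open); "tx", "ty", "tz": the shift along the tool's x, y, z in units of 25 mm (1.0 is 25 mm); "ax", "ay", "az": the turn, a rotation vector about the tool's x, y, z in units of 6 degrees (1.0 is 6 degrees). In form: [{"gripper": .., "tx": .., "ty": .., "tz": .., "ax": .., "ay": .., "az": ..}, ...]. A call has 1 to 20 rows; each row shifts and turns the commanded pose from where the row before left it, along the tool's axes as they then stand; what a row does not reach is not made up. A row lasts 1/12 s, in which the tool goes at most 41.7 mm and 7.16 degrees, less where a joint would pass 70% of its speed; a pose out of reach is approached as far as the arm can. A call is refused whole if a number of a shift passes 1 or a number of a turn 1, either way. A call with a gripper value outside its range is refused whole. The fingers move at their own pace and stop on an object; "newtons" is the grip in N (left out, the last holds). Time passes only in rows, so rows that do not move let the fingers close. It gives the time, the measured TCP pose, the force and the opening at its end, in the units of the state.
- telemetry.get_state(): the state, without advancing time (a new reading comes with each control period).
- optics.grab_frame(name): name is "scene" or "top" or "wrist"; returns the picture (480x640x3 uint8, red, green, blue); there is no depth.
- optics.calibration(name): a dict with "fx", "fy", "cx", "cy" (pixels), "k1" (the pictures are not rectified: a ray, as slopes to the right and down, at radius r is drawn at 1 + k1 r^2 times it, then the intrinsics apply), "T" (4x4, takes a point from camera to world coordinates); the wrist camera has in their place "mount" (4x4, takes a point from camera to tool coordinates, whose origin is the TCP and whose axes are the tool frame's). Camera axes: x right, y down, z forward; pixel columns grow to the right and rows downward; lengths in m; the calibration is good to about 2 mm. A picture is of the moment at which its call begins: read the wrist's pose just before it. calibration takes no time and is no camera call.
- job_done(): hands the job in, once; it reports no verdict.
Trained networks look in the newest picture that a camera, given by its name, has taken for a name from the list of things; names that differ only in an ending like _2 or _b are one class to them, and where a whole thing is asked for, a point or a joint stands for the part that bears it (a point fixed in the world has none). Each returns a list of dicts, best first, with "confidence" (0 to 1); they miss things now and then, are a little off and sometimes report something else, mostly with a low value. They report only what shows in the picture. A call takes as long as a camera call. They do not tell look-alikes from the thing itself.
- finder.look_for(query, camera): "extent" ([left, top, right, bottom] in pixels, round what is visible of it).
- finder.silhouettes(query, camera): "pixels" (480x640 bool, what is visible of it) and "extent" ([left, top, right, bottom] in pixels, round what is visible of it).
- finder.pinpoint(query, camera): "location" ([row, column] in pixels: a listed point, or the origin of a listed thing).
The state is a dict: "t": time; "q": joint angles; "qd": joint speeds; "joint_efforts": joint torques, N m; "eef_pos": TCP position; "ee_rot": TCP orientation; "force": force on the tool from outside, world axes, zero at the start; "moment": the same for the moment, N m; "width": finger opening in m.
Only numpy, scipy, OpenCV 4.12 (cv2) and the standard library are available. Lean on these libraries where they do the work, as an engineer would, in place of code of your own. Each camera call takes 0.05 s, during which the arm holds its last target.

## Working session

There is one attempt and no reset: what is moved stays moved. The work goes in short steps, Python scripts to look and compute and a tool call to move; the robot and the scene stay as the last step left them, time stands still between calls to the robot, and variables do not carry over. Pictures are saved under pics/ and viewed, and the job is handed in when it is done.

Besides the shell and the picture viewer there is one more tool, called after "Call:" as name(argument=value, ...), one argument or row to a line, values as JSON. play_rows: Moves the arm, as the interface text tells. Its arguments: {"type":"object","properties":{"steps":{"type":"array"},"newtons":{"type":"number"}},"required":["steps"]}

```bash
ls; mkdir -p pics
python3 - <<'E'
from station import telemetry, optics, finder
import cv2,json
s=telemetry.get_state();print(s)
for n in("scene","top","wrist"):
    im=optics.grab_frame(n);cv2.imwrite(f"pics/a_{n}.png",im[:,:,::-1])
    print(n,optics.calibration(n))
E
```

```text
pics
{'t': 0.0, 'q': array([-9.85889905e-01,  3.59394070e-01,  1.10544493e-02, -3.49139434e-04,
       -1.22410061e+00, -2.88085736e-01]), 'qd': array([-0.00142287,  0.00019879,  0.00020088,  0.000516  , -0.0007378 ,
       -0.00155853]), 'joint_efforts': array([ 1.10818610e-04, -5.82724214e+01,  2.93062305e+01,  6.99745148e+00,
        7.05741797e-03, -1.54878280e-04]), 'eef_pos': array([ 0.19735695, -0.64529908,  0.40371606]), 'ee_rot': array([0.09104997, 1.56911996, 1.95854808]), 'force': array([-0.16182626, -0.10945756, -0.53731451]), 'moment': array([ 0.01571094,  0.0245814 , -0.02994352]), 'width': 0.08755286938863664}
scene {'fx': 499.6192929535453, 'fy': 499.6192929535453, 'cx': 322.9151272522615, 'cy': 240.29475232104542, 'k1': 0.0019668432118608746, 'T': array([[-0.88036721,  0.36946395, -0.2974054 ,  0.83142225],
       [ 0.47417516,  0.67165729, -0.56924019,  0.54734853],
       [-0.01055923, -0.64216265, -0.76649568,  0.91156359],
       [ 0.        ,  0.        ,  0.        ,  1.        ]])}
top {'fx': 438.18535440694745, 'fy': 438.18535440694745, 'cx': 321.2731664109645, 'cy': 239.37134978946636, 'k1': 0.0017759047561800262, 'T': array([[ 0.01948832, -0.99115623,  0.13126134,  0.39441032],
       [-0.99913326, -0.02413649, -0.03391401, -0.04934718],
       [ 0.03678227, -0.13048664, -0.99076753,  1.09522854],
       [ 0.        ,  0.        ,  0.        ,  1.        ]])}
wrist {'fx': 408.03918199800813, 'fy': 408.03918199800813, 'cx': 319.0966481983531, 'cy': 239.83249379304888, 'k1': -0.07221330578462481, 'mount': array([[-1.61667674e-04, -2.93714016e-01,  9.55893326e-01,
         2.00760792e-02],
       [-1.71785442e-04, -9.55893316e-01, -2.93714042e-01,
         7.83311211e-02],
       [ 9.99999972e-01, -2.11692624e-04,  1.04081257e-04,
         2.14344029e-04],
       [ 0.00000000e+00,  0.00000000e+00,  0.00000000e+00,
         1.00000000e+00]])}
```

View pics/a_scene.png

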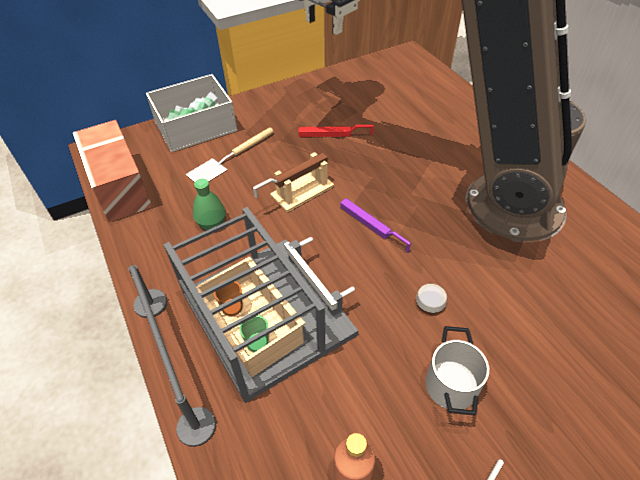

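View pics/a_top.png

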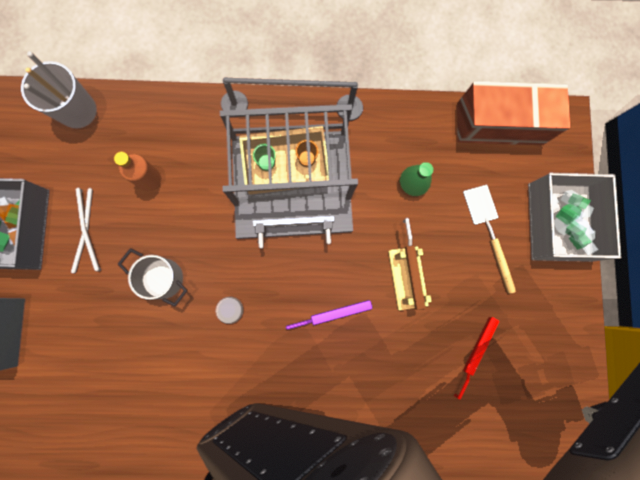

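View pics/a_wrist.png

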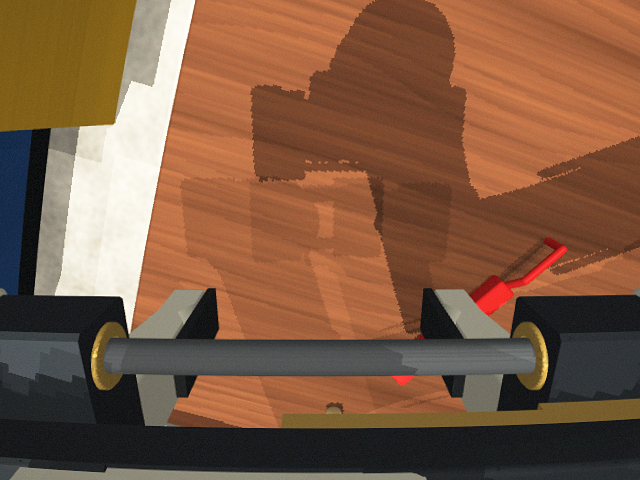

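```bash
cat > h.py <<'E'
import numpy as np,cv2
from station import optics
from scipy.spatial.transform import Rotation as R
def cal(n,state=None):
    c=optics.calibration(n)
    if n=="wrist":
        T=np.eye(4);T[:3,:3]=R.from_euler('xyz',state['ee_rot']).as_matrix();T[:3,3]=state['eef_pos']
        c['T']=T@c['mount']
    return c
def proj(c,P):
    P=np.atleast_2d(P);Ti=np.linalg.inv(c['T']);q=P@Ti[:3,:3].T+Ti[:3,3]
    s=q[:,:2]/q[:,2:];s=s*(1+c['k1']*(s**2).sum(1,keepdims=True))
    return s*[c['fx'],c['fy']]+[c['cx'],c['cy']]
def onz(c,uv,z):
    uv=np.atleast_2d(uv).astype(float);d=(uv-[c['cx'],c['cy']])/[c['fx'],c['fy']];s=d.copy()
    for _ in range(8): s=d/(1+c['k1']*(s**2).sum(1,keepdims=True))
    r=np.c_[s,np.ones(len(s))]@c['T'][:3,:3].T;o=c['T'][:3,3]
    t=(z-o[2])/r[:,2];return o+t[:,None]*r
E
python3 - <<'E'
import cv2
t=cv2.imread('pics/a_top.png');s=cv2.imread('pics/a_scene.png')
cv2.imwrite('pics/b1.png',cv2.resize(t[60:260,200:380],None,fx=4,fy=3.99,interpolation=cv2.INTER_CUBIC)[:600,:] if 0 else cv2.resize(t[70:250,210:370],(533,600),interpolation=cv2.INTER_CUBIC))
cv2.imwrite('pics/b2.png',cv2.resize(t[210:320,370:450],(436,600),interpolation=cv2.INTER_CUBIC))
cv2.imwrite('pics/b3.png',cv2.resize(s[205:405,160:360],(600,600),interpolation=cv2.INTER_CUBIC))
cv2.imwrite('pics/b4.png',cv2.resize(s[145:215,245:345],(800,560),interpolation=cv2.INTER_CUBIC))
from station import finder
for cam in('top','scene'):
    for q in('hook','beak','cradle','rack','stops','tote','lip','glass0','glass1','paperweight','pot'):
        r=finder.pinpoint(q,cam);print(cam,q,[(x['location'],round(x['confidence'],2)) for x in r[:4]])
E
```

```text
top hook [([277.0, 417.4], 0.96), ([347.5, 485.7], 0.88), ([309.2, 341.4], 0.63)]
top beak [([324.8, 287.8], 0.95), ([396.9, 452.7], 0.94), ([223.1, 402.3], 0.59), ([224.2, 292.5], 0.35)]
top cradle [([278.0, 406.9], 0.63)]
top rack [([225.6, 294.8], 0.9)]
top stops [([224.9, 296.0], 0.57), ([160.0, 269.9], 0.18)]
top tote [([165.2, 286.0], 0.82)]
top lip [([180.0, 284.6], 0.62)]
top glass0 [([158.0, 269.7], 0.95), ([276.9, 413.8], 0.74)]
top glass1 [([158.0, 269.7], 0.95), ([276.9, 413.8], 0.74)]
top paperweight [([309.6, 228.2], 0.56)]
top pot [([278.3, 162.7], 0.66)]
scene hook [([218.1, 362.4], 0.98), ([131.7, 322.3], 0.8), ([168.7, 304.5], 0.57)]
scene beak [([131.5, 369.0], 0.96), ([251.6, 408.0], 0.94), ([194.8, 257.5], 0.69)]
scene cradle [([190.9, 304.0], 0.92)]
scene rack [([293.9, 309.6], 0.78), ([305.3, 430.7], 0.16)]
scene stops [([285.9, 307.7], 0.61)]
scene tote [([325.3, 252.8], 0.6), ([294.4, 306.8], 0.19)]
scene lip [([289.9, 270.7], 0.58)]
scene glass0 [([306.9, 230.0], 0.93), ([343.5, 257.8], 0.91)]
scene glass1 [([306.9, 230.0], 0.93), ([343.5, 257.8], 0.91)]
scene paperweight [([305.8, 431.2], 0.71), ([306.5, 234.0], 0.62)]
scene pot [([381.1, 454.9], 0.74), ([322.1, 248.6], 0.26)]
```

View pics/b1.png

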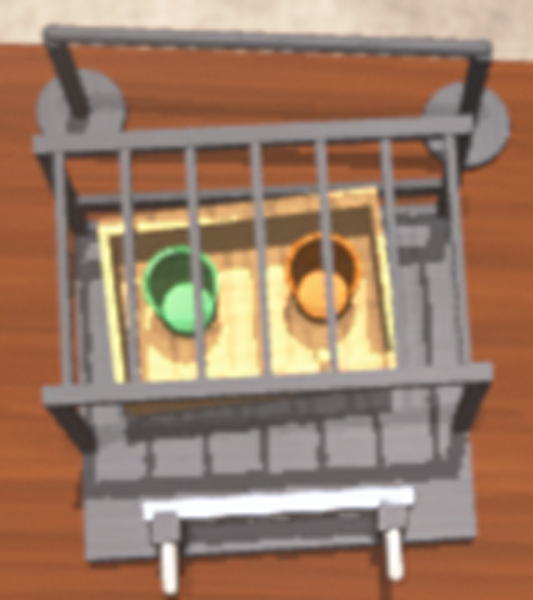

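View pics/b2.png

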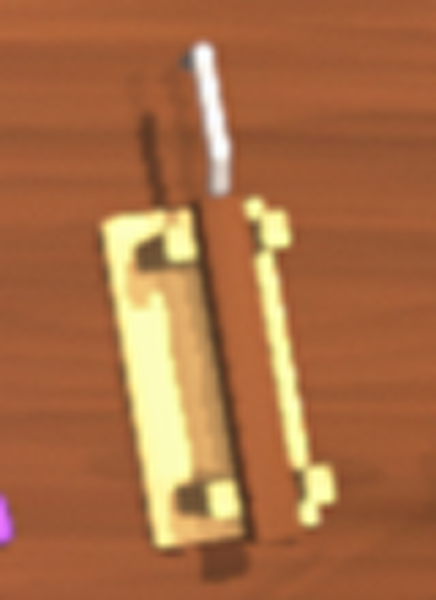

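View pics/b3.png

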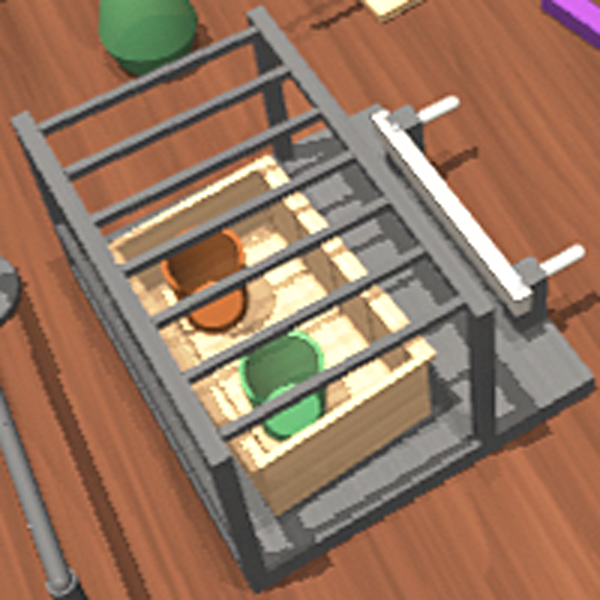

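View pics/b4.png

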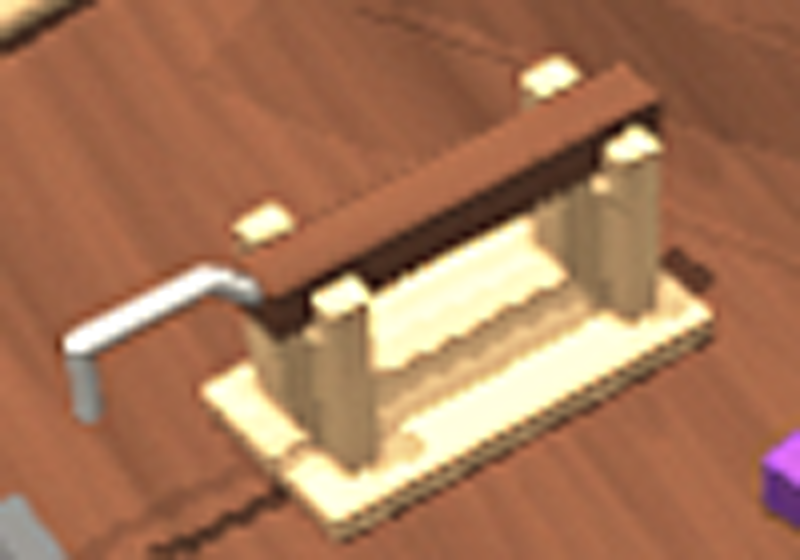

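```bash
cat > fit.py <<'E'
from h import *
from scipy.optimize import least_squares
t=cal('top');s=cal('scene')
def b1(*p): return [(x/3.331+210,y/3.333+70) for x,y in p]
def b2(*p): return [(x/5.45+370,y/5.4545+210) for x,y in p]
def b3(*p): return [(x/3+160,y/3+205) for x,y in p]
def b4(*p): return [(x/8+245,y/8+145) for x,y in p]
def fit(name,pairs,x0):
    def W(p,L):
        c,sn=np.cos(p[2]),np.sin(p[2]);L=np.array(L,float)/1000
        return np.c_[p[0]+c*L[:,0]-sn*L[:,1],p[1]+sn*L[:,0]+c*L[:,1],L[:,2]]
    f=lambda p:np.concatenate([(proj(c,W(p,L))-np.array(uv)).ravel() for c,L,uv in pairs])
    r=least_squares(f,x0,loss='soft_l1');print(name,np.round(r.x,4));print(np.round(f(r.x).reshape(-1,2),1).tolist());return r.x
rack=fit('rack',[(t,[(-30,145,20),(-30,-145,20)],b1((85,560),(475,538))),
 (s,[(-30,145,20)],b3((595,383)))],[.45,.05,0])
print('bar', onz(t,b1((143,502),(412,489)),.075))
print('bar scene', onz(s,b3((375,118),(520,303)),.075))
tote=fit('tote',[(t,[(67,100,90),(67,-100,90)],b1((97,225),(378,187))),
 (s,[(-67,100,90),(-67,-100,90),(67,-100,90),(67,100,90)],b3((437,352),(268,158),(110,245),(260,468)))],[.6,.05,0])
hook=fit('hook',[(t,[(75,11,86),(75,-11,86),(-75,11,86),(-75,-11,86),(139,0,97-4)],b2((192,203),(245,196),(245,545),(300,540),(203,43))),
 (s,[(75,11,86),(75,-11,86),(-75,11,86),(-75,-11,86)][0:0] or [(75,11,86)],b4((310,300)))],[.4,-.25,0])
cr=fit('cradle',[(t,[(75,37.5,12),(-75,37.5,12)],b2((102,222),(155,548))),
 (s,[(75,37.5,12),(-75,37.5,12),(75,-37.5,12)],b4((335,525),(713,315),(203,388)))],[.4,-.25,0])
def inr(P):
    d=np.array(P)[:,:2]-rack[:2];c,sn=np.cos(rack[2]),np.sin(rack[2]);return np.c_[c*d[:,0]+sn*d[:,1],-sn*d[:,0]+c*d[:,1]]
print('bar in rack',inr(onz(t,b1((143,502),(412,489)),.075)),inr(onz(s,b3((375,118),(520,303)),.075)))
print('tote in rack',inr([tote]),tote[2]-rack[2])
for n,c,uv,z in(('beak','t',(402.3,223.1),.063),('lip','t',(284.6,180),.09),('lip','s',(270.7,289.9),.09),('tote','t',(286,165.2),.02),('tote','s',(252.8,325.3),.02),('rack','t',(294.8,225.6),0),('rack','s',(309.6,293.9),0),('cradle','t',(406.9,278),0),('cradle','s',(304,190.9),0),('hook','s',(304.5,168.7),.075),('pot','t',(162.7,278.3),0),('pw','t',(228.2,309.6),0)):
    print(n,c,onz(t if c=='t' else s,uv,z))
E
python3 fit.py
```

```text
rack [ 0.5769 -0.0152  0.0803]
[[-0.8, -0.1], [-0.6, 0.0], [-0.5, -3.0]]
bar [[ 0.57010356  0.07723448  0.075     ]
 [ 0.58440894 -0.11262809  0.075     ]]
bar scene [[ 0.58441976 -0.1035481   0.075     ]
 [ 0.56882959  0.08440242  0.075     ]]
tote [0.7166 0.0087 0.1524]
[[-0.8, -0.5], [-1.6, 1.4], [0.4, -1.2], [0.9, -2.5], [-3.8, 0.7], [-1.4, -0.2]]
hook [ 0.4438 -0.3026  0.1472]
[[0.1, -0.8], [-0.4, -0.7], [0.3, 1.0], [-0.4, 0.6], [-0.7, 0.6], [-5.3, -1.6]]
cradle [ 0.4463 -0.3012  0.1753]
[[-1.8, -0.1], [-0.9, 0.2], [0.0, -1.0], [-0.3, -1.2], [-0.6, -0.5]]
bar in rack [[ 0.00067728  0.09272409]
 [-0.00029423 -0.09767416]] [[ 4.44955586e-04 -8.86243107e-02]
 [-1.75632859e-05  9.99711274e-02]]
tote in rack [[0.14116161 0.01268639]] 0.0721057037851617
beak t [[ 0.57538906 -0.27891882  0.063     ]]
lip t [[0.66618737 0.00520306 0.09      ]]
lip s [[6.64244466e-01 2.87790902e-04 9.00000000e-02]]
tote t [[0.72357636 0.00664149 0.02      ]]
tote s [[0.71821074 0.01551394 0.02      ]]
rack t [[ 0.57298242 -0.01921434  0.        ]]
rack s [[ 5.75668381e-01 -9.13855269e-03 -1.11022302e-16]]
cradle t [[ 0.44691098 -0.30389091  0.        ]]
cradle s [[ 0.44142185 -0.30062106  0.        ]]
hook s [[ 0.43690042 -0.30022385  0.075     ]]
pot t [[0.43342163 0.30157102 0.        ]]
pw t [[0.36034267 0.13802332 0.        ]]
```

```bash
cat >> h.py <<'E'
def rot(yaw): # tool x down, tool y = dir(yaw)
    y=np.array([np.cos(yaw),np.sin(yaw),0]);x=np.array([0,0,-1.]);return np.c_[x,y,np.cross(x,y)]
def plan(s,pos,yaw):
    R0=R.from_euler('xyz',s['ee_rot']).as_matrix();Rt=rot(yaw)
    rv=R.from_matrix(R0.T@Rt).as_rotvec()/np.deg2rad(6)
    d=np.array(pos)-s['eef_pos']
    print('yaw now',np.arctan2(R0[1,1],R0[0,1]),'R0',R0.round(3).tolist())
    print('turn units(old tool)',rv.round(2),'shift units old axes',(R0.T@d/.025).round(2),'new axes',(Rt.T@d/.025).round(2))
E
python3 - <<'E'
from h import *
from station import telemetry
s=telemetry.get_state()
plan(s,[.444,-.3025,.30],.147)
plan(s,[.444,-.3025,.30],.147+np.pi)
E
```

```text
yaw now -2.844815094363387 R0 [[0.0, -0.956, -0.292], [-0.0, -0.292, 0.956], [-1.0, -0.0, -0.0]]
turn units(old tool) [-28.57  -0.    -0.  ] shift units old axes [  4.19 -13.45  10.23] new axes [  4.19  11.77 -12.13]
yaw now -2.844815094363387 R0 [[0.0, -0.956, -0.292], [-0.0, -0.292, 0.956], [-1.0, -0.0, -0.0]]
turn units(old tool) [ 1.43 -0.    0.  ] shift units old axes [  4.19 -13.45  10.23] new axes [  4.19 -11.77  12.13]
```

Call:
play_rows(
  steps=[
    {"gripper": 1, "ax": 0.72},
    {"gripper": 1, "ax": 0.71},
    {"ty": -0.9, "tz": 0.93, "tx": 0.2},
    {"ty": -0.9, "tz": 0.93, "tx": 0.2},
    {"ty": -0.9, "tz": 0.93, "tx": 0.2},
    {"ty": -0.9, "tz": 0.93, "tx": 0.2},
    {"ty": -0.9, "tz": 0.93, "tx": 0.2},
    {"ty": -0.9, "tz": 0.93, "tx": 0.2},
    {"ty": -0.9, "tz": 0.93, "tx": 0.2},
    {"ty": -0.9, "tz": 0.93, "tx": 0.2},
    {"ty": -0.9, "tz": 0.93, "tx": 0.2},
    {"ty": -0.9, "tz": 0.93, "tx": 0.2},
    {"ty": -0.9, "tz": 0.93, "tx": 0.2},
    {"ty": -0.9, "tz": 0.93, "tx": 0.2},
    {"ty": -0.97, "tz": 0.97, "tx": 0.2},
    {},
    {},
  ],
)

```text
invalid input
```

Run:
```python
from h import *
from station import telemetry,optics
s=telemetry.get_state();im=optics.grab_frame('wrist');cv2.imwrite('pics/c1.png',im[:,:,::-1])
print(s['t'],s['q'],s['force']);plan(s,[.444,-.3025,.234],.147+np.pi)
im=optics.grab_frame('top');cv2.imwrite('pics/c2.png',im[:,:,::-1])
```

```text
1.25 [-9.85900826e-01  3.58574933e-01  1.19259129e-02 -1.91627579e-06
 -1.22408400e+00 -2.88117291e-01] [-0.67870614 -0.24618577  0.12952767]
yaw now -2.844815094363387 R0 [[0.0, -0.956, -0.292], [-0.0, -0.292, 0.956], [-1.0, -0.0, -0.0]]
turn units(old tool) [ 1.43 -0.    0.  ] shift units old axes [  6.83 -13.45  10.24] new axes [  6.83 -11.77  12.13]
```

View pics/c1.png

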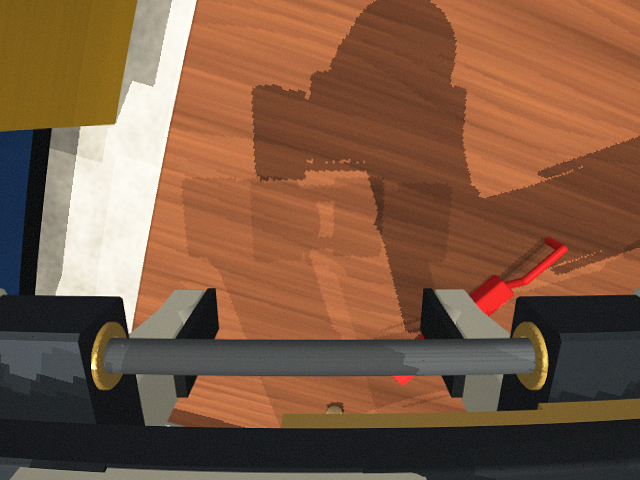

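Call:
play_rows(
  steps=[
    {"gripper": 1, "tx": 0, "ty": 0, "tz": 0, "ax": 0.72, "ay": 0, "az": 0},
    {"gripper": 1, "tx": 0, "ty": 0, "tz": 0, "ax": 0.71, "ay": 0, "az": 0},
    {"gripper": 1, "tx": 0.2, "ty": -0.9, "tz": 0.93, "ax": 0, "ay": 0, "az": 0},
    {"gripper": 1, "tx": 0.2, "ty": -0.9, "tz": 0.93, "ax": 0, "ay": 0, "az": 0},
    {"gripper": 1, "tx": 0.2, "ty": -0.9, "tz": 0.93, "ax": 0, "ay": 0, "az": 0},
    {"gripper": 1, "tx": 0.2, "ty": -0.9, "tz": 0.93, "ax": 0, "ay": 0, "az": 0},
    {"gripper": 1, "tx": 0.2, "ty": -0.9, "tz": 0.93, "ax": 0, "ay": 0, "az": 0},
    {"gripper": 1, "tx": 0.2, "ty": -0.9, "tz": 0.93, "ax": 0, "ay": 0, "az": 0},
    {"gripper": 1, "tx": 0.2, "ty": -0.9, "tz": 0.93, "ax": 0, "ay": 0, "az": 0},
    {"gripper": 1, "tx": 0.2, "ty": -0.9, "tz": 0.93, "ax": 0, "ay": 0, "az": 0},
    {"gripper": 1, "tx": 0.2, "ty": -0.9, "tz": 0.93, "ax": 0, "ay": 0, "az": 0},
    {"gripper": 1, "tx": 0.2, "ty": -0.9, "tz": 0.93, "ax": 0, "ay": 0, "az": 0},
    {"gripper": 1, "tx": 0.2, "ty": -0.9, "tz": 0.93, "ax": 0, "ay": 0, "az": 0},
    {"gripper": 1, "tx": 0.2, "ty": -0.9, "tz": 0.93, "ax": 0, "ay": 0, "az": 0},
    {"gripper": 1, "tx": 0.2, "ty": -0.97, "tz": 0.97, "ax": 0, "ay": 0, "az": 0},
    {"gripper": 1, "tx": 0, "ty": 0, "tz": 0, "ax": 0, "ay": 0, "az": 0},
    {"gripper": 1, "tx": 0, "ty": 0, "tz": 0, "ax": 0, "ay": 0, "az": 0},
  ],
)

```text
t: 2.77
eef_pos: [0.445, -0.301, 0.3396]
ee_rot: [1.25, 1.571, 2.971]
force: [-0.6, -0.2, -0.0]
width: 0.0876
```

Run:
```python
from h import *
from station import telemetry,optics
s=telemetry.get_state();im=optics.grab_frame('wrist');cv2.imwrite('pics/d1.png',im[:,:,::-1])
print(s['t'],s['q'],s['force']);plan(s,[.444,-.3025,.234],.147+np.pi)
im=optics.grab_frame('scene');cv2.imwrite('pics/d2.png',im[:,:,::-1])
```

```text
2.7667 [-2.29704700e-01  1.86819200e-01 -3.83801035e-01  1.34366042e-05
 -1.00036794e+00 -1.19084506e+00] [-0.63605985 -0.24491785 -0.00385656]
yaw now -2.9913388193689157 R0 [[-0.0, -0.989, -0.15], [0.0, -0.15, 0.989], [-1.0, 0.0, 0.0]]
turn units(old tool) [ 0.03  0.   -0.  ] shift units old axes [ 4.22  0.05 -0.05] new axes [ 4.22  0.05 -0.05]
```

View pics/d1.png

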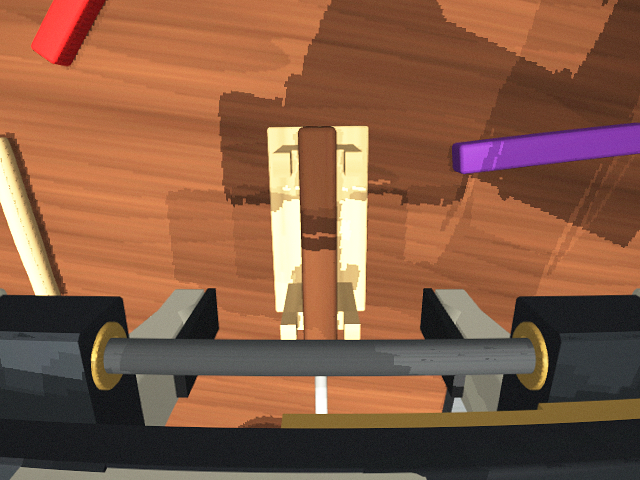

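View pics/d2.png

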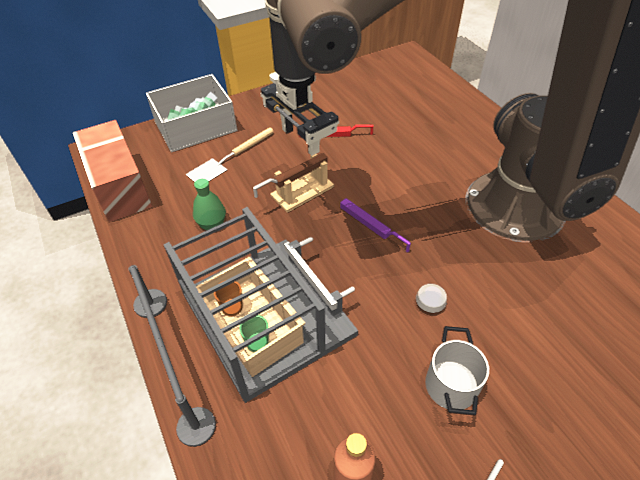

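Run:
```python
from h import *
from station import telemetry,optics
s=telemetry.get_state();c=cal('wrist',s)
a=onz(c,[(299,128),(336,128),(304,335),(338,335),(321,395)],.086);print(a)
print(onz(c,[(267.5,127),(368.5,127),(273,310),(366,310)],.012))
print(onz(c,[(321,395)],.097))
r=a[:2].mean(0);f=a[2:4].mean(0);d=f-r;y=np.arctan2(d[1],d[0]);print('yaw',y,'centre',r+.075*np.array([np.cos(y),np.sin(y),0]))
```

```text
[[ 0.37478689 -0.32361266  0.086     ]
 [ 0.37176936 -0.30327882  0.086     ]
 [ 0.50272137 -0.30321294  0.086     ]
 [ 0.49948931 -0.28140754  0.086     ]
 [ 0.54752306 -0.28534072  0.086     ]]
[[ 0.38003824 -0.34969335  0.012     ]
 [ 0.36918655 -0.27659218  0.012     ]
 [ 0.52625699 -0.32874528  0.012     ]
 [ 0.51484842 -0.25186826  0.012     ]]
[[ 0.53899983 -0.28667207  0.097     ]]
yaw 0.1638617331896686 centre [ 0.44727348 -0.30121103  0.086     ]
```

Call:
play_rows(
  newtons=35,
  steps=[
    {"gripper": 1, "tx": 0.9, "ty": -0.1, "tz": 0, "ax": 0, "ay": 0, "az": 0},
    {"gripper": 1, "tx": 0.9, "ty": 0, "tz": 0, "ax": 0, "ay": 0, "az": 0},
    {"gripper": 1, "tx": 0.9, "ty": 0, "tz": 0, "ax": 0, "ay": 0, "az": 0},
    {"gripper": 1, "tx": 0.9, "ty": 0, "tz": 0, "ax": 0, "ay": 0, "az": 0},
    {"gripper": 1, "tx": 0.62, "ty": 0, "tz": 0, "ax": 0, "ay": 0, "az": 0},
    {"gripper": 1, "tx": 0, "ty": 0, "tz": 0, "ax": 0, "ay": 0, "az": 0},
    {"gripper": 0, "tx": 0, "ty": 0, "tz": 0, "ax": 0, "ay": 0, "az": 0},
    {"gripper": 0, "tx": 0, "ty": 0, "tz": 0, "ax": 0, "ay": 0, "az": 0},
    {"gripper": 0, "tx": 0, "ty": 0, "tz": 0, "ax": 0, "ay": 0, "az": 0},
    {"gripper": 0, "tx": 0, "ty": 0, "tz": 0, "ax": 0, "ay": 0, "az": 0},
    {"gripper": 0, "tx": 0, "ty": 0, "tz": 0, "ax": 0, "ay": 0, "az": 0},
    {"gripper": 0, "tx": 0, "ty": 0, "tz": 0, "ax": 0, "ay": 0, "az": 0},
    {"gripper": 0, "tx": 0, "ty": 0, "tz": 0, "ax": 0, "ay": 0, "az": 0},
    {"gripper": 0, "tx": 0, "ty": 0, "tz": 0, "ax": 0, "ay": 0, "az": 0},
  ],
)

```text
t: 4.03
eef_pos: [0.4466, -0.3019, 0.2344]
ee_rot: [-1.988, 1.57, -0.27]
force: [0.4, 0.1, 0.1]
width: 0.0398
```

Run:
```python
from h import *
from station import telemetry,optics
s=telemetry.get_state();print(s)
```

```text
{'t': 4.0333, 'q': array([-2.30751995e-01,  3.12954445e-01, -5.00479930e-01,  1.86505601e-05,
       -7.57039359e-01, -1.19280568e+00]), 'qd': array([-2.48692840e-04,  4.35128619e-03, -1.05718228e-03, -1.45679897e-03,
       -9.05335507e-05, -1.12299620e-03]), 'joint_efforts': array([-2.10310961e-02, -4.68304181e+01,  2.13893473e+01,  5.10584503e+00,
       -6.08060905e-02,  2.73769028e-04]), 'eef_pos': array([ 0.44655873, -0.30193781,  0.23436528]), 'ee_rot': array([-1.98848512,  1.57047348, -0.27043659]), 'force': array([0.41854736, 0.10740256, 0.06996264]), 'moment': array([-0.02696128,  0.00840223, -0.00639262]), 'width': 0.039811581378819724}
```

Fingers are still closing; continue, then lift.

Call:
play_rows(
  newtons=35,
  steps=[
    {"gripper": 0, "tx": 0, "ty": 0, "tz": 0, "ax": 0, "ay": 0, "az": 0},
    {"gripper": 0, "tx": 0, "ty": 0, "tz": 0, "ax": 0, "ay": 0, "az": 0},
    {"gripper": 0, "tx": 0, "ty": 0, "tz": 0, "ax": 0, "ay": 0, "az": 0},
    {"gripper": 0, "tx": 0, "ty": 0, "tz": 0, "ax": 0, "ay": 0, "az": 0},
    {"gripper": 0, "tx": 0, "ty": 0, "tz": 0, "ax": 0, "ay": 0, "az": 0},
    {"gripper": 0, "tx": 0, "ty": 0, "tz": 0, "ax": 0, "ay": 0, "az": 0},
    {"gripper": 0, "tx": 0, "ty": 0, "tz": 0, "ax": 0, "ay": 0, "az": 0},
    {"gripper": 0, "tx": 0, "ty": 0, "tz": 0, "ax": 0, "ay": 0, "az": 0},
  ],
)

```text
t: 4.7
eef_pos: [0.4465, -0.302, 0.2341]
ee_rot: [0.64, 1.571, 2.358]
force: [-0.8, 0.8, 0.8]
width: 0.022
```

Run:
```python
from h import *
from station import telemetry,optics
s=telemetry.get_state();print(s)
np.save('grasp.npy',{k:s[k] for k in('eef_pos','ee_rot','force')},allow_pickle=True)
```

```text
{'t': 4.7, 'q': array([-2.30868942e-01,  3.13350386e-01, -5.00567148e-01, -8.38504152e-05,
       -7.56972153e-01, -1.19278535e+00]), 'qd': array([ 8.47692307e-04, -8.43564843e-05, -1.32567110e-03, -1.72793097e-04,
       -2.18871720e-03, -1.39653806e-03]), 'joint_efforts': array([-4.51959847e-01, -4.65605915e+01,  2.13752389e+01,  5.34878165e+00,
        2.69623456e-02,  1.80627900e-02]), 'eef_pos': array([ 0.44649389, -0.30196863,  0.23412455]), 'ee_rot': array([0.64017935, 1.57068664, 2.35805675]), 'force': array([-0.76896425,  0.84401015,  0.83269321]), 'moment': array([ 0.4135728 ,  0.00422244, -0.04489859]), 'width': 0.022000272420538834}
```

Run:
```python
from h import *
from station import telemetry
s=telemetry.get_state()
plan(s,[.4451,-.0158,.290],.08+np.pi)
```

```text
yaw now -2.9945115755899945 R0 [[-0.0, -0.989, -0.147], [0.0, -0.147, 0.989], [-1.0, 0.0, 0.0]]
turn units(old tool) [ 0.64  0.   -0.  ] shift units old axes [-2.23 -1.62 11.33] new axes [-2.24 -0.86 11.41]
```

Call:
play_rows(
  newtons=35,
  steps=[
    {"gripper": 0, "tx": -0.5, "ty": 0, "tz": 0, "ax": 0, "ay": 0, "az": 0},
    {"gripper": 0, "tx": -0.6, "ty": 0, "tz": 0, "ax": 0, "ay": 0, "az": 0},
    {"gripper": 0, "tx": -0.6, "ty": 0, "tz": 0, "ax": 0, "ay": 0, "az": 0},
    {"gripper": 0, "tx": -0.54, "ty": 0, "tz": 0, "ax": 0, "ay": 0, "az": 0},
    {"gripper": 0, "tx": 0, "ty": 0, "tz": 0, "ax": 0.32, "ay": 0, "az": 0},
    {"gripper": 0, "tx": 0, "ty": 0, "tz": 0, "ax": 0.32, "ay": 0, "az": 0},
    {"gripper": 0, "tx": 0, "ty": -0.07, "tz": 0.75, "ax": 0, "ay": 0, "az": 0},
    {"gripper": 0, "tx": 0, "ty": -0.07, "tz": 0.75, "ax": 0, "ay": 0, "az": 0},
    {"gripper": 0, "tx": 0, "ty": -0.07, "tz": 0.75, "ax": 0, "ay": 0, "az": 0},
    {"gripper": 0, "tx": 0, "ty": -0.07, "tz": 0.75, "ax": 0, "ay": 0, "az": 0},
    {"gripper": 0, "tx": 0, "ty": -0.07, "tz": 0.75, "ax": 0, "ay": 0, "az": 0},
    {"gripper": 0, "tx": 0, "ty": -0.07, "tz": 0.75, "ax": 0, "ay": 0, "az": 0},
  ],
)

```text
t: 5.7
eef_pos: [0.4476, -0.1883, 0.2899]
ee_rot: [1.353, 1.57, 3.003]
force: [0.6, 0.7, -1.3]
width: 0.0214
```

Call:
play_rows(
  newtons=35,
  steps=[
    {"gripper": 0, "tx": 0, "ty": -0.05, "tz": 0.77, "ax": 0, "ay": 0, "az": 0},
    {"gripper": 0, "tx": 0, "ty": -0.05, "tz": 0.77, "ax": 0, "ay": 0, "az": 0},
    {"gripper": 0, "tx": 0, "ty": -0.05, "tz": 0.77, "ax": 0, "ay": 0, "az": 0},
    {"gripper": 0, "tx": 0, "ty": -0.05, "tz": 0.77, "ax": 0, "ay": 0, "az": 0},
    {"gripper": 0, "tx": 0, "ty": -0.05, "tz": 0.77, "ax": 0, "ay": 0, "az": 0},
    {"gripper": 0, "tx": 0, "ty": -0.05, "tz": 0.77, "ax": 0, "ay": 0, "az": 0},
    {"gripper": 0, "tx": 0, "ty": -0.05, "tz": 0.77, "ax": 0, "ay": 0, "az": 0},
    {"gripper": 0, "tx": 0, "ty": -0.05, "tz": 0.77, "ax": 0, "ay": 0, "az": 0},
    {"gripper": 0, "tx": 0, "ty": -0.05, "tz": 0.77, "ax": 0, "ay": 0, "az": 0},
    {"gripper": 0, "tx": 0, "ty": 0, "tz": 0, "ax": 0, "ay": 0, "az": 0},
    {"gripper": 0, "tx": 0, "ty": 0, "tz": 0, "ax": 0, "ay": 0, "az": 0},
  ],
)

```text
t: 6.62
eef_pos: [0.4452, -0.0148, 0.29]
ee_rot: [1.716, 1.57, -2.914]
force: [0.1, -0.8, -2.2]
width: 0.0216
```

Run:
```python
from h import *
from station import telemetry,optics
s=telemetry.get_state();print(s['t'],s['force'],s['moment'],s['eef_pos']);plan(s,[.5448,-.0078,.276],.08+np.pi)
for n in('wrist','scene','top'):
    im=optics.grab_frame(n);cv2.imwrite(f'pics/e_{n}.png',im[:,:,::-1])
```

```text
6.6167 [ 0.13776447 -0.79226188 -2.15474263] [-0.02516375  0.00300806  0.01073303] [ 0.44518609 -0.01479164  0.29002368]
yaw now -3.0596920236683998 R0 [[-0.0, -0.997, -0.082], [-0.0, -0.082, 0.997], [-1.0, 0.0, -0.0]]
turn units(old tool) [ 0.02 -0.   -0.  ] shift units old axes [ 0.56 -3.99 -0.05] new axes [ 0.56 -3.99 -0.04]
```

View pics/e_wrist.png

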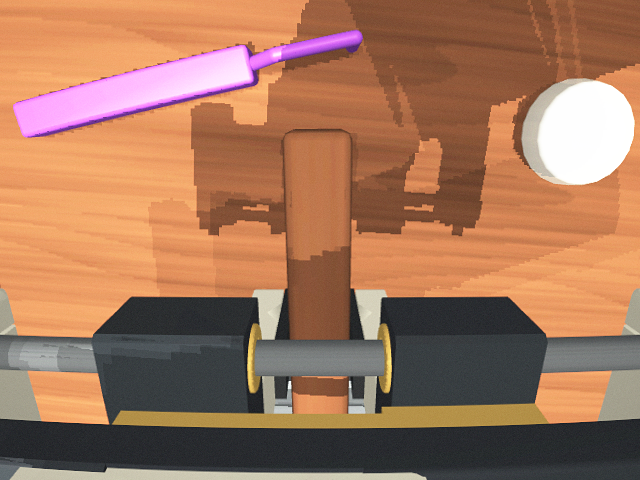

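View pics/e_scene.png

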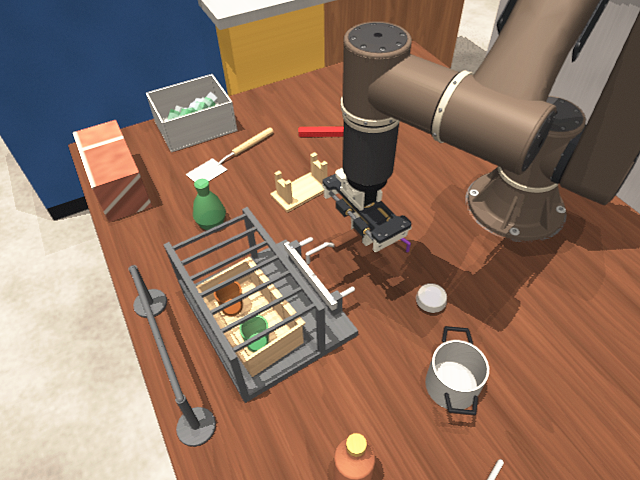

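View pics/e_top.png

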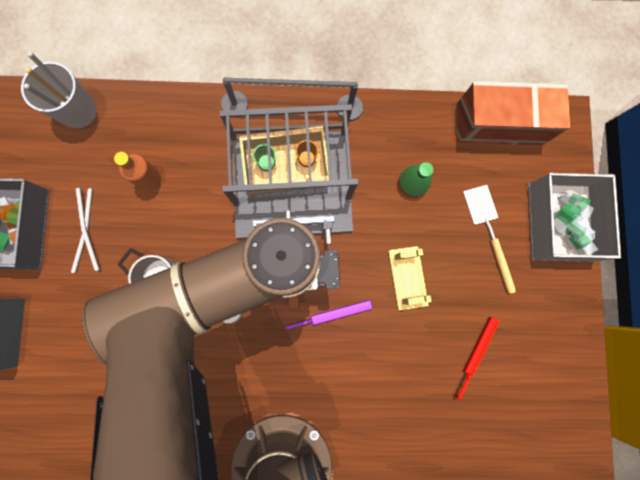

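Run:
```python
from h import *
from station import telemetry,optics
s=telemetry.get_state();c=cal('wrist',s);T=np.eye(4)
R0=R.from_euler('xyz',s['ee_rot']).as_matrix()
# handle rear top edge (tool x = .159-.011)
a=onz(c,[(287,131),(350,131),(288,280),(351,280)],s['eef_pos'][2]-.148)
print(((a-s['eef_pos'])@R0).round(4))
im=cv2.imread('pics/e_scene.png')
cv2.imwrite('pics/e1.png',cv2.resize(im[190:350,190:370],(675,600),interpolation=cv2.INTER_CUBIC))
# predicted beak tip and bar front
cs=cal('scene')
u=np.array([np.cos(.082),np.sin(.082),0]);ctr=s['eef_pos']-[0,0,.159]
P=[ctr+.135*u+[0,0,-.012],ctr+.139*u+[0,0,.018]]
print(((proj(cs,P)-[190,190])*3.75).round(0))
```

```text
[[ 0.148   0.0738 -0.0093]
 [ 0.148   0.0738  0.0099]
 [ 0.148   0.0249 -0.0101]
 [ 0.148   0.0249  0.0113]]
[[438. 273.]
 [430. 242.]]
```

View pics/e1.png

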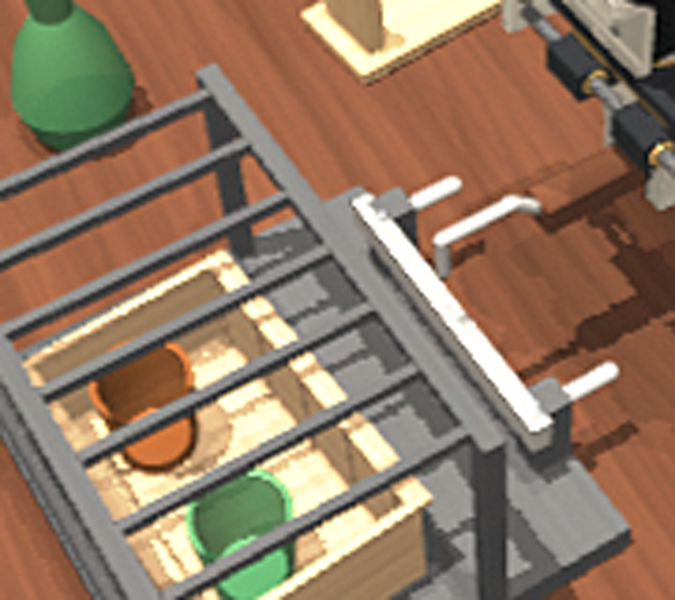

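Call:
play_rows(
  steps=[
    {"gripper": 0, "tx": 0.1, "ty": -0.4, "tz": 0, "ax": 0, "ay": 0, "az": 0},
    {"gripper": 0, "tx": 0.1, "ty": -0.6, "tz": 0, "ax": 0, "ay": 0, "az": 0},
    {"gripper": 0, "tx": 0.1, "ty": -0.6, "tz": 0, "ax": 0, "ay": 0, "az": 0},
    {"gripper": 0, "tx": 0.1, "ty": -0.6, "tz": 0, "ax": 0, "ay": 0, "az": 0},
    {"gripper": 0, "tx": 0.1, "ty": -0.6, "tz": 0, "ax": 0, "ay": 0, "az": 0},
    {"gripper": 0, "tx": 0.06, "ty": -0.6, "tz": 0, "ax": 0, "ay": 0, "az": 0},
    {"gripper": 0, "tx": 0, "ty": -0.59, "tz": 0, "ax": 0, "ay": 0, "az": 0},
    {"gripper": 0, "tx": 0, "ty": 0, "tz": 0, "ax": 0, "ay": 0, "az": 0},
    {"gripper": 0, "tx": 0, "ty": 0, "tz": 0, "ax": 0, "ay": 0, "az": 0},
  ],
)

```text
t: 7.52
eef_pos: [0.5455, -0.0081, 0.2753]
ee_rot: [1.822, 1.57, -2.812]
force: [-0.9, -0.5, -2.2]
width: 0.0217
```

Run:
```python
from h import *
from station import telemetry,optics
s=telemetry.get_state();print(s['t'],s['force'],s['moment'],s['eef_pos'])
for n in('scene','top'):
    im=optics.grab_frame(n)[:,:,::-1].copy();cv2.imwrite(f'pics/f_{n}.png',im)
    b=(190,190,180,160) if n=='scene' else (215,110,150,133)
    cv2.imwrite(f'pics/f1_{n}.png',cv2.resize(im[b[1]:b[1]+b[3],b[0]:b[0]+b[2]],None,fx=4,fy=3.75 if n=='scene' else 4,interpolation=cv2.INTER_CUBIC))
```

```text
7.5167 [-0.94288229 -0.46789962 -2.15167541] [-0.0444885   0.08730041  0.02370298] [ 0.54552244 -0.00813903  0.27529414]
```

View pics/f1_scene.png

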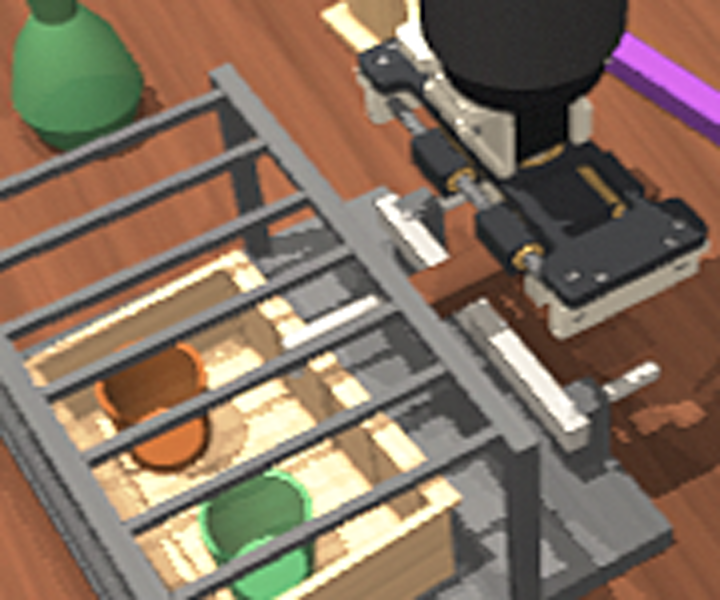

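View pics/f1_top.png

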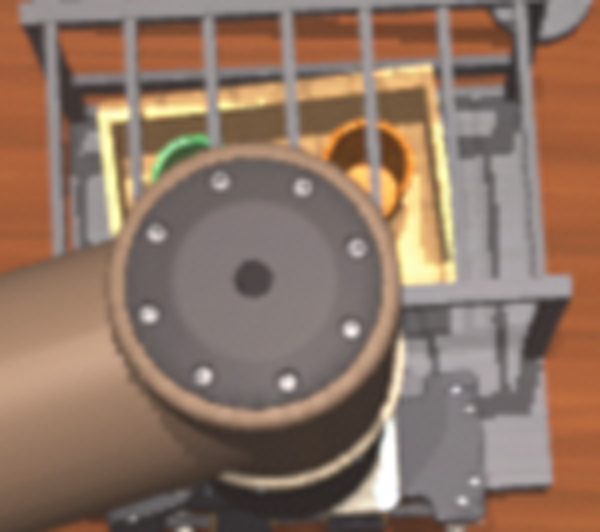

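```bash
python3 - <<'E'
from h import *
from station import telemetry
s=telemetry.get_state();cs=cal('scene')
u=np.array([np.cos(.082),np.sin(.082),0]);ctr=s['eef_pos']-[0,0,.159]
P=np.array([ctr+.135*u+[0,0,-.012],ctr+.139*u+[0,0,.022]])
f=lambda P:((proj(cs,P)-[190,190])*[4,3.75]).round(0)
print(P,f(P))
B=P[0].copy();B[2]=.09;print('beak@.09',f(B))
t=np.array([.7166,.0087]);a=.1524;e=np.array([np.cos(a),np.sin(a)]);n=np.array([-e[1],e[0]])
for x in(-.067,-.06,-.055):
    print(x,f(np.array([[*(t+e*x+n*y),.09] for y in(.1,0,-.1)])).tolist())
# image line crossing -> in tote frame
d=B[:2]-t;print('beak in tote',d@e,d@n)
q=onz(cs,np.array([[240,256],[459,492],[25,362]])/[4,3.75]+190,.09)[:,:2]-t;print(np.c_[q@e,q@n])
E
python3 - <<'E'
import cv2
im=cv2.imread('pics/f_scene.png')
cv2.imwrite('pics/f2.png',cv2.resize(im[245:335,235:325],(720,600),interpolation=cv2.INTER_NEAREST))
E
```

```text
[[0.67900495 0.00299088 0.10461711]
 [0.68299151 0.00331851 0.13861711]] [[295. 374.]
 [280. 339.]]
beak@.09 [[298. 390.]]
-0.067 [[464.0, 492.0], [347.0, 362.0], [241.0, 245.0]]
-0.06 [[452.0, 499.0], [335.0, 368.0], [230.0, 251.0]]
-0.055 [[443.0, 505.0], [327.0, 373.0], [221.0, 255.0]]
beak in tote -0.03802601353923811 6.438559000901653e-05
[[-0.06233295 -0.09337163]
 [-0.06507158  0.09859407]
 [ 0.06071863 -0.09770947]]
```

View pics/f2.png

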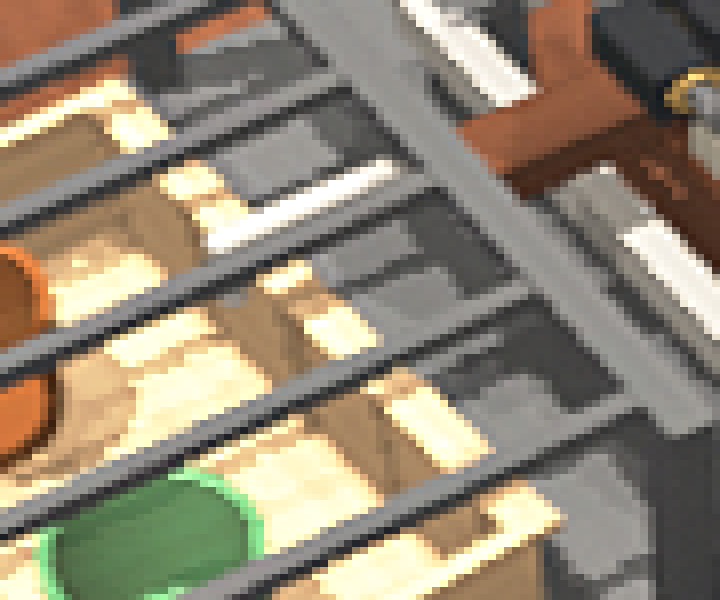

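Call:
play_rows(
  steps=[
    {"gripper": 0, "tx": 0.25, "ty": 0, "tz": 0, "ax": 0, "ay": 0, "az": 0},
    {"gripper": 0, "tx": 0.25, "ty": 0, "tz": 0, "ax": 0, "ay": 0, "az": 0},
    {"gripper": 0, "tx": 0.25, "ty": 0, "tz": 0, "ax": 0, "ay": 0, "az": 0},
    {"gripper": 0, "tx": 0.23, "ty": 0, "tz": 0, "ax": 0, "ay": 0, "az": 0},
    {"gripper": 0, "tx": 0, "ty": 0, "tz": 0, "ax": 0, "ay": 0, "az": 0},
    {"gripper": 0, "tx": 0, "ty": 0, "tz": 0, "ax": 0, "ay": 0, "az": 0},
    {"gripper": 0, "tx": 0, "ty": 0, "tz": 0, "ax": 0, "ay": 0, "az": 0},
  ],
)

```text
t: 8.2
eef_pos: [0.5449, -0.0074, 0.2517]
ee_rot: [-3.114, 1.571, -1.463]
force: [-0.4, 0.1, -1.8]
width: 0.0214
```

Run:
```python
from station import telemetry
import time
s=telemetry.get_state();print(s['t'],s['force'],s['moment'],s['eef_pos'],s['width'])
```

```text
8.2 [-0.44873445  0.14471414 -1.7887453 ] [-0.04575927 -0.04271317  0.08196305] [ 0.54485664 -0.00739174  0.25169492] 0.021416142776527303
```

Call:
play_rows(
  steps=[
    {"gripper": 0, "tx": 0.02, "ty": 0.06, "tz": 0, "ax": 0, "ay": 0, "az": 0},
    {"gripper": 0, "tx": 0.02, "ty": 0.06, "tz": 0, "ax": 0, "ay": 0, "az": 0},
    {"gripper": 0, "tx": 0, "ty": 0.06, "tz": 0, "ax": 0, "ay": 0, "az": 0},
    {"gripper": 0, "tx": 0, "ty": 0.06, "tz": 0, "ax": 0, "ay": 0, "az": 0},
    {"gripper": 0, "tx": 0, "ty": 0.06, "tz": 0, "ax": 0, "ay": 0, "az": 0},
    {"gripper": 0, "tx": 0, "ty": 0.06, "tz": 0, "ax": 0, "ay": 0, "az": 0},
    {"gripper": 0, "tx": 0, "ty": 0.06, "tz": 0, "ax": 0, "ay": 0, "az": 0},
  ],
)

```text
t: 8.78
eef_pos: [0.5347, -0.0082, 0.251]
ee_rot: [-1.451, 1.569, 0.2]
force: [2.9, 0.3, -2.9]
width: 0.0217
```

Call:
play_rows(
  steps=[
    {"gripper": 0, "tx": 0, "ty": 0.05, "tz": 0, "ax": 0, "ay": 0, "az": 0},
    {"gripper": 0, "tx": 0, "ty": 0.05, "tz": 0, "ax": 0, "ay": 0, "az": 0},
    {"gripper": 0, "tx": 0, "ty": 0.05, "tz": 0, "ax": 0, "ay": 0, "az": 0},
  ],
)

```text
t: 9.03
eef_pos: [0.5308, -0.0085, 0.2509]
ee_rot: [-1.433, 1.57, 0.218]
force: [3.5, -0.1, -2.9]
width: 0.0216
```

Call:
play_rows(
  steps=[
    {"gripper": 0, "tx": 0, "ty": 0.05, "tz": 0, "ax": 0, "ay": 0, "az": 0},
    {"gripper": 0, "tx": 0, "ty": 0.05, "tz": 0, "ax": 0, "ay": 0, "az": 0},
    {"gripper": 0, "tx": 0, "ty": 0.05, "tz": 0, "ax": 0, "ay": 0, "az": 0},
    {"gripper": 0, "tx": 0, "ty": 0.05, "tz": 0, "ax": 0, "ay": 0, "az": 0},
  ],
)

```text
t: 9.37
eef_pos: [0.5256, -0.009, 0.2508]
ee_rot: [-1.437, 1.57, 0.214]
force: [2.7, 0.1, -2.3]
width: 0.0218
```

Call:
play_rows(
  steps=[
    {"gripper": 0, "tx": 0, "ty": 0.07, "tz": 0, "ax": 0, "ay": 0, "az": 0},
    {"gripper": 0, "tx": 0, "ty": 0.09, "tz": 0, "ax": 0, "ay": 0, "az": 0},
    {"gripper": 0, "tx": 0, "ty": 0.1, "tz": 0, "ax": 0, "ay": 0, "az": 0},
    {"gripper": 0, "tx": 0, "ty": 0.1, "tz": 0, "ax": 0, "ay": 0, "az": 0},
    {"gripper": 0, "tx": 0, "ty": 0.1, "tz": 0, "ax": 0, "ay": 0, "az": 0},
    {"gripper": 0, "tx": 0, "ty": 0.1, "tz": 0, "ax": 0, "ay": 0, "az": 0},
    {"gripper": 0, "tx": 0, "ty": 0.1, "tz": 0, "ax": 0, "ay": 0, "az": 0},
    {"gripper": 0, "tx": 0, "ty": 0.1, "tz": 0, "ax": 0, "ay": 0, "az": 0},
    {"gripper": 0, "tx": 0, "ty": 0.1, "tz": 0, "ax": 0, "ay": 0, "az": 0},
    {"gripper": 0, "tx": 0, "ty": 0.1, "tz": 0, "ax": 0, "ay": 0, "az": 0},
    {"gripper": 0, "tx": 0, "ty": 0.1, "tz": 0, "ax": 0, "ay": 0, "az": 0},
    {"gripper": 0, "tx": 0, "ty": 0.1, "tz": 0, "ax": 0, "ay": 0, "az": 0},
    {"gripper": 0, "tx": 0, "ty": 0.1, "tz": 0, "ax": 0, "ay": 0, "az": 0},
    {"gripper": 0, "tx": 0, "ty": 0.1, "tz": 0, "ax": 0, "ay": 0, "az": 0},
    {"gripper": 0, "tx": 0, "ty": 0.1, "tz": 0, "ax": 0, "ay": 0, "az": 0},
    {"gripper": 0, "tx": 0, "ty": 0.1, "tz": 0, "ax": 0, "ay": 0, "az": 0},
    {"gripper": 0, "tx": 0, "ty": 0.08, "tz": 0, "ax": 0, "ay": 0, "az": 0},
    {"gripper": 0, "tx": 0, "ty": 0.06, "tz": 0, "ax": 0, "ay": 0, "az": 0},
    {"gripper": 0, "tx": 0, "ty": 0.05, "tz": 0, "ax": 0, "ay": 0, "az": 0},
    {"gripper": 0, "tx": 0, "ty": 0.04, "tz": 0, "ax": 0, "ay": 0, "az": 0},
  ],
)

```text
t: 11.03
eef_pos: [0.4809, -0.0126, 0.2507]
ee_rot: [-1.319, 1.571, 0.331]
force: [4.1, -0.3, -2.9]
width: 0.0214
```

Run:
```python
from h import *
from station import telemetry,optics
s=telemetry.get_state();print(s['t'],s['force'],s['moment'],s['eef_pos'])
im=optics.grab_frame('scene')[:,:,::-1].copy();cv2.imwrite('pics/g.png',im)
cv2.imwrite('pics/g1.png',cv2.resize(im[190:350,190:370],(720,600),interpolation=cv2.INTER_CUBIC))
```

```text
11.0333 [ 4.1394494  -0.34381507 -2.89933454] [ 0.02752545 -1.22936602 -0.01255464] [ 0.48085638 -0.01258637  0.25070044]
```

View pics/g1.png

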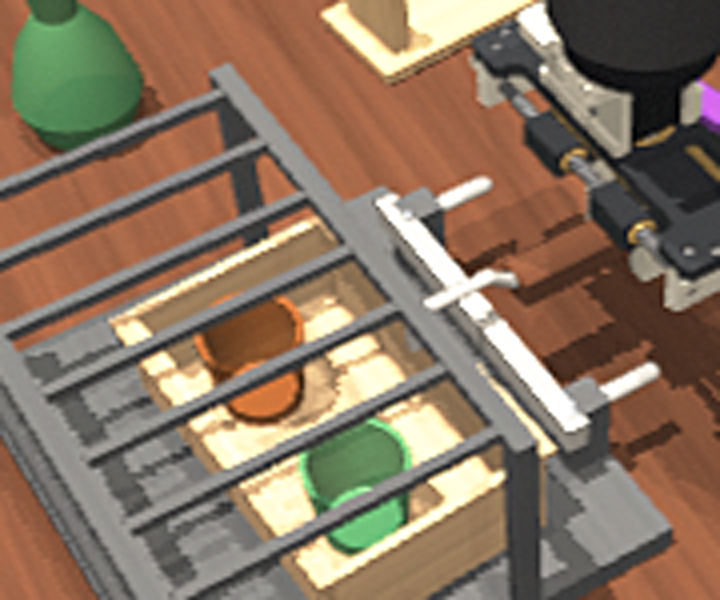

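Call:
play_rows(
  steps=[
    {"gripper": 0, "tx": 0, "ty": 0.05, "tz": 0, "ax": 0, "ay": 0, "az": 0},
    {"gripper": 0, "tx": 0, "ty": 0.05, "tz": 0, "ax": 0, "ay": 0, "az": 0},
    {"gripper": 0, "tx": 0, "ty": 0.05, "tz": 0, "ax": 0, "ay": 0, "az": 0},
    {"gripper": 0, "tx": 0, "ty": 0.05, "tz": 0, "ax": 0, "ay": 0, "az": 0},
    {"gripper": 0, "tx": 0, "ty": 0.05, "tz": 0, "ax": 0, "ay": 0, "az": 0},
    {"gripper": 0, "tx": 0, "ty": 0.05, "tz": 0, "ax": 0, "ay": 0, "az": 0},
    {"gripper": 0, "tx": 0, "ty": 0.05, "tz": 0, "ax": 0, "ay": 0, "az": 0},
    {"gripper": 0, "tx": 0, "ty": 0.05, "tz": 0, "ax": 0, "ay": 0, "az": 0},
    {"gripper": 0, "tx": 0, "ty": 0.05, "tz": 0, "ax": 0, "ay": 0, "az": 0},
    {"gripper": 0, "tx": 0, "ty": 0.05, "tz": 0, "ax": 0, "ay": 0, "az": 0},
  ],
)

```text
t: 11.92
eef_pos: [0.4684, -0.0136, 0.2507]
ee_rot: [-1.364, 1.571, 0.287]
force: [3.4, 0.6, -1.1]
width: 0.0217
```

Run:
```python
from h import *
from station import telemetry,optics
s=telemetry.get_state();print(s['t'],s['force'],s['moment'],s['eef_pos'])
im=optics.grab_frame('scene')[:,:,::-1].copy();cv2.imwrite('pics/h.png',im)
cv2.imwrite('pics/h1.png',cv2.resize(im[230:340,250:350],(600,600),interpolation=cv2.INTER_CUBIC))
```

```text
11.9167 [ 3.38176455  0.60010909 -1.05718431] [ 0.12988113 -1.23057599 -0.02634385] [ 0.4684088  -0.01358562  0.25069864]
```

View pics/h1.png

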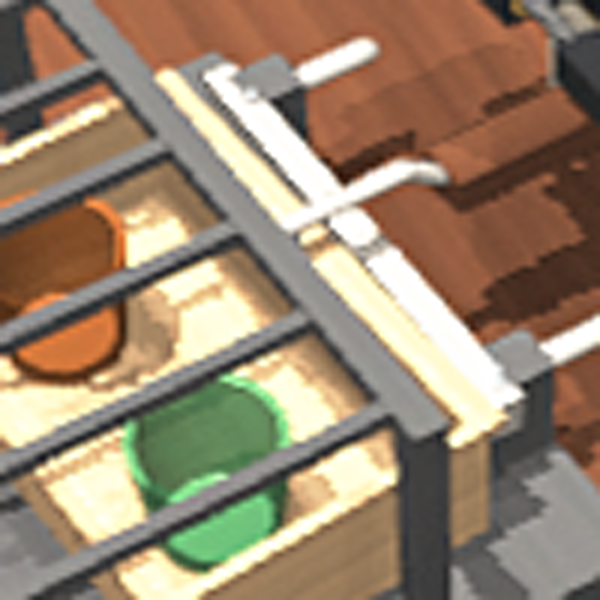

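Call:
play_rows(
  steps=[
    {"gripper": 0, "tx": 0, "ty": 0.03, "tz": 0, "ax": 0, "ay": 0, "az": 0},
    {"gripper": 0, "tx": 0, "ty": 0.03, "tz": 0, "ax": 0, "ay": 0, "az": 0},
    {"gripper": 0, "tx": 0, "ty": 0.03, "tz": 0, "ax": 0, "ay": 0, "az": 0},
    {"gripper": 0, "tx": 0, "ty": 0.03, "tz": 0, "ax": 0, "ay": 0, "az": 0},
    {"gripper": 0, "tx": 0, "ty": 0.03, "tz": 0, "ax": 0, "ay": 0, "az": 0},
    {"gripper": 0, "tx": 0, "ty": 0.03, "tz": 0, "ax": 0, "ay": 0, "az": 0},
    {"gripper": 0, "tx": 0, "ty": 0.03, "tz": 0, "ax": 0, "ay": 0, "az": 0},
  ],
)

```text
t: 12.55
eef_pos: [0.4632, -0.014, 0.2507]
ee_rot: [-1.151, 1.571, 0.5]
force: [3.9, -0.5, -1.3]
width: 0.0215
```

Call:
play_rows(
  steps=[
    {"gripper": 0, "tx": 0, "ty": 0.02, "tz": 0, "ax": 0, "ay": 0, "az": 0},
    {"gripper": 0, "tx": 0, "ty": 0.02, "tz": 0, "ax": 0, "ay": 0, "az": 0},
    {"gripper": 0, "tx": 0, "ty": 0.02, "tz": 0, "ax": 0, "ay": 0, "az": 0},
    {"gripper": 0, "tx": 0, "ty": 0.02, "tz": 0, "ax": 0, "ay": 0, "az": 0},
  ],
)

```text
t: 12.88
eef_pos: [0.4612, -0.0142, 0.2507]
ee_rot: [0.781, 1.571, 2.432]
force: [2.5, -0.2, -3.0]
width: 0.0216
```

Call:
play_rows(
  steps=[
    {"gripper": 0, "tx": 0, "ty": 0.02, "tz": 0, "ax": 0, "ay": 0, "az": 0},
    {"gripper": 0, "tx": 0, "ty": 0.02, "tz": 0, "ax": 0, "ay": 0, "az": 0},
    {"gripper": 0, "tx": 0, "ty": 0.02, "tz": 0, "ax": 0, "ay": 0, "az": 0},
    {"gripper": 0, "tx": 0, "ty": 0.02, "tz": 0, "ax": 0, "ay": 0, "az": 0},
  ],
)

```text
t: 13.22
eef_pos: [0.4592, -0.0143, 0.2507]
ee_rot: [1.654, 1.571, -2.978]
force: [3.4, 0.8, -1.2]
width: 0.0216
```

Call:
play_rows(
  steps=[
    {"gripper": 0, "tx": 0, "ty": 0.02, "tz": 0, "ax": 0, "ay": 0, "az": 0},
    {"gripper": 0, "tx": 0, "ty": 0.02, "tz": 0, "ax": 0, "ay": 0, "az": 0},
    {"gripper": 0, "tx": 0, "ty": 0.02, "tz": 0, "ax": 0, "ay": 0, "az": 0},
    {"gripper": 0, "tx": 0, "ty": 0.02, "tz": 0, "ax": 0, "ay": 0, "az": 0},
  ],
)

```text
t: 13.55
eef_pos: [0.4572, -0.0145, 0.2507]
ee_rot: [0.745, 1.571, 2.395]
force: [3.8, 0.9, -2.3]
width: 0.0215
```

Call:
play_rows(
  steps=[
    {"gripper": 0, "tx": 0, "ty": 0.02, "tz": 0, "ax": 0, "ay": 0, "az": 0},
    {"gripper": 0, "tx": 0, "ty": 0.02, "tz": 0, "ax": 0, "ay": 0, "az": 0},
    {"gripper": 0, "tx": 0, "ty": 0.02, "tz": 0, "ax": 0, "ay": 0, "az": 0},
  ],
)

```text
t: 13.8
eef_pos: [0.4559, -0.0146, 0.2507]
ee_rot: [-1.407, 1.57, 0.244]
force: [4.2, 0.3, -2.1]
width: 0.0218
```

Call:
play_rows(
  steps=[
    {"gripper": 0, "tx": 0, "ty": 0.02, "tz": 0, "ax": 0, "ay": 0, "az": 0},
    {"gripper": 0, "tx": 0, "ty": 0.02, "tz": 0, "ax": 0, "ay": 0, "az": 0},
    {"gripper": 0, "tx": 0, "ty": 0.02, "tz": 0, "ax": 0, "ay": 0, "az": 0},
  ],
)

```text
t: 14.05
eef_pos: [0.4543, -0.0147, 0.2507]
ee_rot: [-1.217, 1.571, 0.433]
force: [3.5, 1.2, -2.9]
width: 0.0217
```

Run:
```python
from h import *
from station import telemetry,optics
s=telemetry.get_state();print(s['t'],s['force'],s['moment'],s['eef_pos'])
im=optics.grab_frame('scene')[:,:,::-1].copy();cv2.imwrite('pics/i.png',im)
cv2.imwrite('pics/i1.png',cv2.resize(im[230:340,250:350],(600,600),interpolation=cv2.INTER_CUBIC))
```

```text
14.05 [ 3.52903641  1.15846653 -2.85410927] [ 0.13110679 -1.53878137 -0.02443416] [ 0.45429288 -0.01470346  0.25068073]
```

View pics/i1.png

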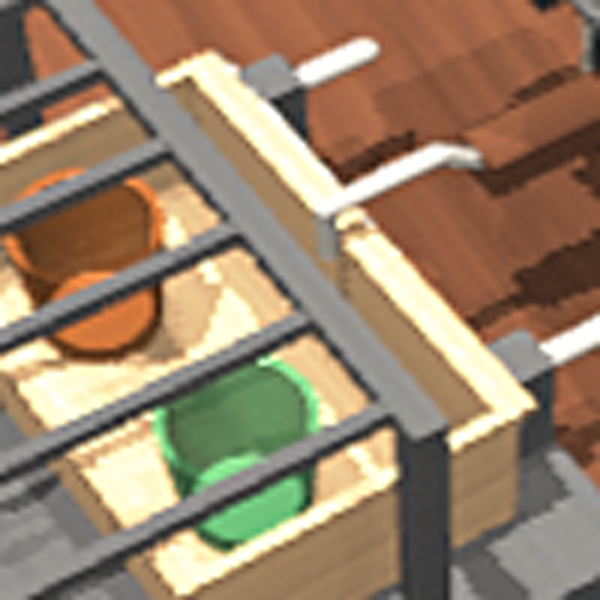

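Call:
play_rows(
  steps=[
    {"gripper": 0, "tx": 0, "ty": 0.015, "tz": 0, "ax": 0, "ay": 0, "az": 0},
    {"gripper": 0, "tx": 0, "ty": 0.015, "tz": 0, "ax": 0, "ay": 0, "az": 0},
  ],
)

```text
t: 14.27
eef_pos: [0.4536, -0.0148, 0.2507]
ee_rot: [-1.506, 1.571, 0.145]
force: [4.4, 1.0, -1.2]
width: 0.0218
```

```bash
cat > st.py <<'E'
from station import telemetry
s=telemetry.get_state();print(s['t'],s['force'].round(2),s['moment'].round(3),s['eef_pos'].round(5))
E
python3 st.py
```

```text
14.2667 [ 4.38  0.95 -1.22] [ 0.065 -1.528 -0.045] [ 0.45359 -0.01476  0.25069]
```

Call:
play_rows(
  steps=[
    {"gripper": 0, "tx": 0, "ty": 0.015, "tz": 0, "ax": 0, "ay": 0, "az": 0},
    {"gripper": 0, "tx": 0, "ty": 0.015, "tz": 0, "ax": 0, "ay": 0, "az": 0},
  ],
)

```text
t: 14.43
eef_pos: [0.4528, -0.0148, 0.2507]
ee_rot: [-1.502, 1.571, 0.148]
force: [4.5, 0.2, -2.0]
width: 0.0218
```

```bash
python3 st.py
```

```text
14.4333 [ 4.46  0.24 -1.96] [ 0.043 -1.621 -0.077] [ 0.45283 -0.01484  0.25068]
```

Call:
play_rows(
  steps=[
    {"gripper": 0, "tx": 0, "ty": 0.015, "tz": 0, "ax": 0, "ay": 0, "az": 0},
    {"gripper": 0, "tx": 0, "ty": 0.015, "tz": 0, "ax": 0, "ay": 0, "az": 0},
  ],
)

```text
t: 14.6
eef_pos: [0.4523, -0.0148, 0.2508]
ee_rot: [-1.447, 1.57, 0.204]
force: [6.3, 0.1, -3.3]
width: 0.0217
```

```bash
python3 st.py
```

```text
14.6 [ 6.27  0.14 -3.29] [-0.004 -2.244 -0.121] [ 0.45235 -0.01481  0.2508 ]
```

Call:
play_rows(
  steps=[
    {"gripper": 0, "tx": 0, "ty": 0.015, "tz": 0, "ax": 0, "ay": 0, "az": 0},
    {"gripper": 0, "tx": 0, "ty": 0, "tz": 0, "ax": 0, "ay": 0, "az": 0},
  ],
)

```text
t: 14.77
eef_pos: [0.4522, -0.0148, 0.2509]
ee_rot: [-1.448, 1.569, 0.203]
force: [6.3, 0.1, -3.1]
width: 0.022
```

```bash
python3 st.py
```

```text
14.7667 [ 6.26  0.13 -3.08] [-0.075 -2.34  -0.109] [ 0.4522  -0.01479  0.25089]
```

Call:
play_rows(
  steps=[
    {"gripper": 0, "tx": 0, "ty": 0.015, "tz": 0, "ax": 0, "ay": 0, "az": 0},
    {"gripper": 0, "tx": 0, "ty": 0, "tz": 0, "ax": 0, "ay": 0, "az": 0},
  ],
)

```text
t: 14.93
eef_pos: [0.4521, -0.0148, 0.251]
ee_rot: [-1.446, 1.569, 0.205]
force: [8.8, -0.1, -3.6]
width: 0.0216
```

```bash
python3 st.py
```

```text
14.9333 [ 8.82 -0.07 -3.55] [-0.154 -2.683 -0.125] [ 0.45208 -0.01476  0.25099]
```

Call:
play_rows(
  steps=[
    {"gripper": 0, "tx": 0, "ty": 0.015, "tz": 0, "ax": 0, "ay": 0, "az": 0},
    {"gripper": 0, "tx": 0, "ty": 0, "tz": 0, "ax": 0, "ay": 0, "az": 0},
  ],
)

```text
t: 15.1
eef_pos: [0.452, -0.0147, 0.2511]
ee_rot: [-1.438, 1.568, 0.213]
force: [8.4, -0.2, -4.2]
width: 0.0216
```

```bash
python3 st.py
```

```text
15.1 [ 8.38 -0.22 -4.19] [-0.164 -2.999 -0.178] [ 0.45196 -0.0147   0.25108]
```

Call:
play_rows(
  steps=[
    {"gripper": 0, "tx": 0, "ty": 0.015, "tz": 0, "ax": 0, "ay": 0, "az": 0},
    {"gripper": 0, "tx": 0, "ty": 0, "tz": 0, "ax": 0, "ay": 0, "az": 0},
  ],
)

```text
t: 15.27
eef_pos: [0.4518, -0.0146, 0.2512]
ee_rot: [-1.426, 1.567, 0.226]
force: [9.6, 0.6, -4.2]
width: 0.0219
```

```bash
python3 st.py
```

```text
15.2667 [ 9.58  0.56 -4.24] [-0.057 -3.168 -0.101] [ 0.45182 -0.01463  0.25118]
```

Call:
play_rows(
  steps=[
    {"gripper": 0, "tx": 0, "ty": 0.02, "tz": 0, "ax": 0, "ay": 0, "az": 0},
    {"gripper": 0, "tx": 0, "ty": 0, "tz": 0, "ax": 0, "ay": 0, "az": 0},
    {"gripper": 0, "tx": 0, "ty": 0, "tz": 0, "ax": 0, "ay": 0, "az": 0},
  ],
)

```text
t: 15.52
eef_pos: [0.4516, -0.0146, 0.2513]
ee_rot: [-1.423, 1.567, 0.228]
force: [10.7, -0.2, -4.7]
width: 0.0218
```

```bash
python3 st.py
python3 - <<'E'
from h import *
im=optics.grab_frame('scene')[:,:,::-1].copy();cv2.imwrite('pics/j.png',im)
cv2.imwrite('pics/j1.png',cv2.resize(im[230:340,250:350],(600,600),interpolation=cv2.INTER_CUBIC))
E
```

```text
15.5167 [10.69 -0.18 -4.74] [-0.098 -3.59  -0.128] [ 0.45164 -0.01456  0.25129]
```

View pics/j1.png

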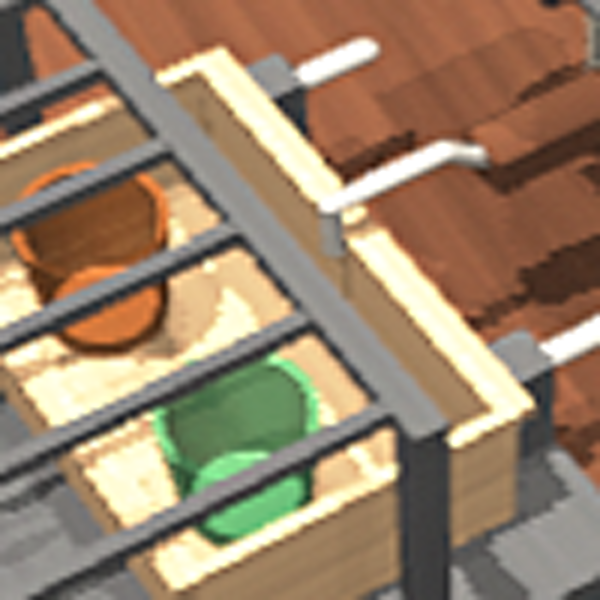

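Run:
```python
from h import *
im=cv2.imread('pics/j.png')
c=cal('scene')
q=onz(c,np.array([[222,48],[533,407]])*[100/600,110/600]+[250,230],.09);d=q[1]-q[0];print(q,'len',np.hypot(*d[:2]),'yaw',np.arctan2(-d[0],d[1]))
# compare i.png
q=onz(c,np.array([[206,54],[533,407]])*[100/600,110/600]+[250,230],.09);d=q[1]-q[0];print('yaw i',np.arctan2(-d[0],d[1]))
cv2.imwrite('pics/j2.png',cv2.resize(im[235:315,275:345],(525,600),interpolation=cv2.INTER_NEAREST))
```

```text
[[ 0.57841182 -0.1037531   0.09      ]
 [ 0.56267194  0.09506359  0.09      ]] len 0.19943876632818536 yaw 0.07900301593492753
yaw i 0.11075264939414083
```

View pics/j2.png

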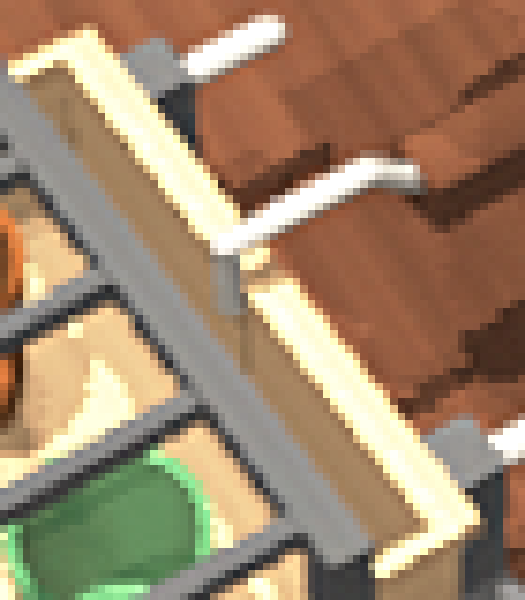

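Call:
play_rows(
  steps=[
    {"gripper": 0, "tx": 0, "ty": 0, "tz": 0, "ax": 0, "ay": 0, "az": 0},
    {"gripper": 0, "tx": 0, "ty": 0, "tz": 0, "ax": 0, "ay": 0, "az": 0},
    {"gripper": 0, "tx": 0, "ty": 0, "tz": 0, "ax": 0, "ay": 0, "az": 0},
    {"gripper": 0, "tx": 0, "ty": 0, "tz": 0, "ax": 0, "ay": 0, "az": 0},
    {"gripper": 0, "tx": 0, "ty": 0, "tz": 0, "ax": 0, "ay": 0, "az": 0},
    {"gripper": 0, "tx": 0, "ty": 0, "tz": 0, "ax": 0, "ay": 0, "az": 0},
    {"gripper": 0, "tx": 0, "ty": 0, "tz": 0, "ax": 0, "ay": 0, "az": 0},
  ],
)

```text
t: 16.15
eef_pos: [0.4516, -0.0146, 0.2513]
ee_rot: [-1.42, 1.567, 0.232]
force: [10.6, -0.8, -4.9]
width: 0.0217
```

```bash
python3 st.py
```

```text
16.15 [10.6  -0.85 -4.89] [-0.112 -3.661 -0.132] [ 0.45165 -0.01456  0.25128]
```

Run:
```python
from h import *
from station import telemetry
s=telemetry.get_state();cs=cal('scene')
R0=R.from_euler('xyz',s['ee_rot']).as_matrix();print(R0.round(4))
f=lambda P:((proj(cs,P)-[275,235])*7.5).round(0)
for p in([.171,-.135,0],[.171-.034,-.139,0],[.171-.034,-.075,0]):
    P=s['eef_pos']+R0@np.array(p);print(P.round(4),f(P))
P[2]+=.005;print(f(P))
```

```text
[[ 3.900e-03 -9.967e-01 -8.050e-02]
 [ 9.000e-04 -8.050e-02  9.968e-01]
 [-1.000e+00 -4.000e-03  6.000e-04]]
[ 0.5869 -0.0035  0.0808] [[223. 308.]]
[ 0.5907 -0.0032  0.1148] [[206. 239.]]
[ 0.5269 -0.0084  0.1146] [[407. 136.]]
[[407. 124.]]
```

Call:
play_rows(
  steps=[
    {"gripper": 0, "tx": 0, "ty": -0.05, "tz": 0, "ax": 0, "ay": 0, "az": 0},
    {"gripper": 0, "tx": 0, "ty": -0.07, "tz": 0, "ax": 0, "ay": 0, "az": 0},
    {"gripper": 0, "tx": 0, "ty": -0.1, "tz": 0, "ax": 0, "ay": 0, "az": 0},
    {"gripper": 0, "tx": 0, "ty": -0.1, "tz": 0, "ax": 0, "ay": 0, "az": 0},
    {"gripper": 0, "tx": 0, "ty": -0.1, "tz": 0, "ax": 0, "ay": 0, "az": 0},
    {"gripper": 0, "tx": 0, "ty": 0, "tz": 0, "ax": 0, "ay": 0, "az": 0},
    {"gripper": 0, "tx": 0, "ty": 0, "tz": 0, "ax": 0, "ay": 0, "az": 0},
  ],
)

```text
t: 16.73
eef_pos: [0.4604, -0.0143, 0.2504]
ee_rot: [1.784, 1.57, -2.849]
force: [-1.3, -0.4, -1.0]
width: 0.0216
```

```bash
python3 st.py
python3 - <<'E'
from h import *
im=optics.grab_frame('scene')[:,:,::-1].copy();cv2.imwrite('pics/k.png',im)
cv2.imwrite('pics/k2.png',cv2.resize(im[235:315,275:345],(525,600),interpolation=cv2.INTER_NEAREST))
E
```

```text
16.7333 [-1.26 -0.43 -1.03] [-0.011  0.023  0.009] [ 0.46036 -0.01433  0.2504 ]
```

View pics/k2.png

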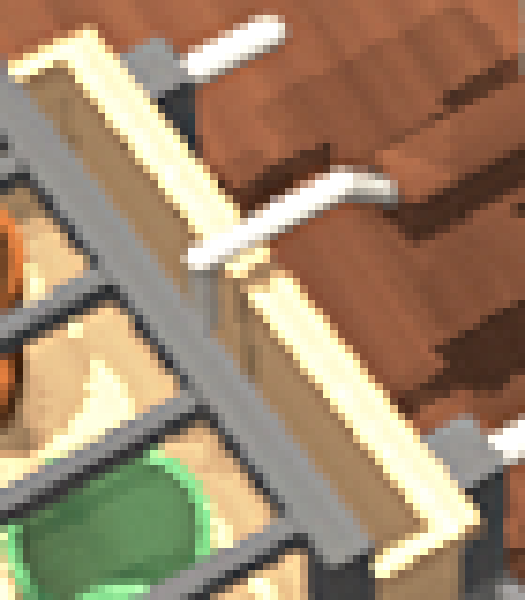

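Call:
play_rows(
  steps=[
    {"gripper": 0, "tx": -0.2, "ty": 0, "tz": 0, "ax": 0, "ay": 0, "az": 0},
    {"gripper": 0, "tx": -0.3, "ty": 0, "tz": 0, "ax": 0, "ay": 0, "az": 0},
    {"gripper": 0, "tx": -0.4, "ty": 0, "tz": 0, "ax": 0, "ay": 0, "az": 0},
    {"gripper": 0, "tx": -0.5, "ty": 0, "tz": 0, "ax": 0, "ay": 0, "az": 0},
    {"gripper": 0, "tx": -0.4, "ty": 0, "tz": 0, "ax": 0, "ay": 0, "az": 0},
    {"gripper": 0, "tx": 0, "ty": 0.4, "tz": 0, "ax": 0, "ay": 0, "az": 0},
    {"gripper": 0, "tx": 0, "ty": 0, "tz": 0, "ax": 0, "ay": 0, "az": 0},
    {"gripper": 0, "tx": 0, "ty": 0, "tz": 0, "ax": 0, "ay": 0, "az": 0},
  ],
)

```text
t: 17.45
eef_pos: [0.4496, -0.0152, 0.2956]
ee_rot: [0.239, 1.57, 1.89]
force: [-0.1, 0.4, -1.9]
width: 0.022
```

```bash
python3 st.py
python3 - <<'E'
from h import *
from station import telemetry
s=telemetry.get_state();plan(s,[.4465,-.302,.290],-2.9945)
im=optics.grab_frame('wrist')[:,:,::-1].copy();cv2.imwrite('pics/l.png',im)
E
```

```text
17.45 [-0.09  0.4  -1.89] [-0.041 -0.03  -0.025] [ 0.44962 -0.01522  0.29564]
yaw now -3.0615827502886153 R0 [[-0.0, -0.997, -0.08], [0.0, -0.08, 0.997], [-1.0, 0.0, 0.0]]
turn units(old tool) [-0.64  0.   -0.  ] shift units old axes [  0.22   1.04 -11.42] new axes [  0.23   1.8  -11.33]
```

View pics/l.png

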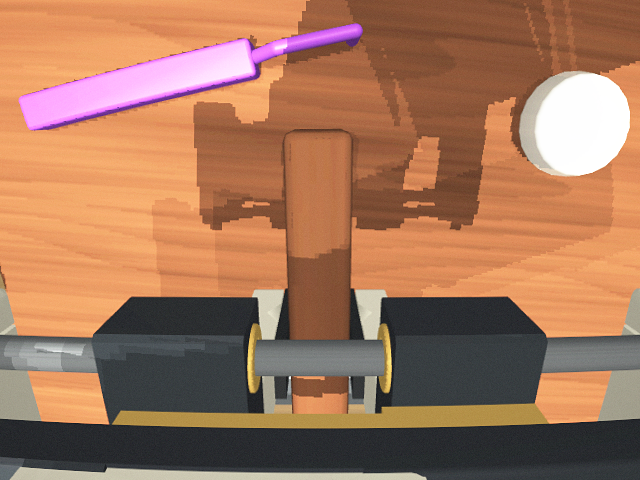

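Call:
play_rows(
  steps=[
    {"gripper": 0, "tx": 0, "ty": 0.5, "tz": -0.4, "ax": 0, "ay": 0, "az": 0},
    {"gripper": 0, "tx": 0, "ty": 0.54, "tz": -0.72, "ax": 0, "ay": 0, "az": 0},
    {"gripper": 0, "tx": 0, "ty": 0, "tz": -0.8, "ax": 0, "ay": 0, "az": 0},
    {"gripper": 0, "tx": 0, "ty": 0, "tz": -0.8, "ax": 0, "ay": 0, "az": 0},
    {"gripper": 0, "tx": 0, "ty": 0, "tz": -0.8, "ax": 0, "ay": 0, "az": 0},
    {"gripper": 0, "tx": 0, "ty": 0, "tz": -0.8, "ax": 0, "ay": 0, "az": 0},
    {"gripper": 0, "tx": 0, "ty": 0, "tz": -0.8, "ax": 0, "ay": 0, "az": 0},
    {"gripper": 0, "tx": 0, "ty": 0, "tz": -0.8, "ax": 0, "ay": 0, "az": 0},
    {"gripper": 0, "tx": 0, "ty": 0, "tz": -0.8, "ax": 0, "ay": 0, "az": 0},
    {"gripper": 0, "tx": 0, "ty": 0, "tz": -0.8, "ax": 0, "ay": 0, "az": 0},
    {"gripper": 0, "tx": 0, "ty": 0, "tz": -0.8, "ax": 0, "ay": 0, "az": 0},
    {"gripper": 0, "tx": 0, "ty": 0, "tz": -0.8, "ax": 0, "ay": 0, "az": 0},
    {"gripper": 0, "tx": 0, "ty": 0, "tz": -0.8, "ax": 0, "ay": 0, "az": 0},
    {"gripper": 0, "tx": 0, "ty": 0, "tz": -0.8, "ax": 0, "ay": 0, "az": 0},
    {"gripper": 0, "tx": 0, "ty": 0, "tz": -0.7, "ax": 0, "ay": 0, "az": 0},
    {"gripper": 0, "tx": 0, "ty": 0, "tz": 0, "ax": -0.32, "ay": 0, "az": 0},
    {"gripper": 0, "tx": 0, "ty": 0, "tz": 0, "ax": -0.32, "ay": 0, "az": 0},
    {"gripper": 0, "tx": 0, "ty": 0, "tz": 0, "ax": 0, "ay": 0, "az": 0},
    {"gripper": 0, "tx": 0, "ty": 0, "tz": 0, "ax": 0, "ay": 0, "az": 0},
    {"gripper": 0, "tx": 0, "ty": 0, "tz": 0, "ax": 0, "ay": 0, "az": 0},
  ],
)

```text
t: 19.17
eef_pos: [0.4473, -0.3016, 0.2953]
ee_rot: [1.165, 1.57, 2.882]
force: [-0.0, -0.2, -2.8]
width: 0.0218
```

```bash
python3 st.py
python3 - <<'E'
from h import *
from station import telemetry
s=telemetry.get_state();plan(s,[.4465,-.302,.2345],-2.9945)
im=optics.grab_frame('scene')[:,:,::-1].copy();cv2.imwrite('pics/m.png',im)
E
```

```text
19.1667 [-0.01 -0.18 -2.76] [-0.014 -0.049 -0.032] [ 0.44731 -0.30158  0.29531]
yaw now -2.995391482416479 R0 [[-0.001, -0.989, -0.146], [0.0, -0.146, 0.989], [-1.0, 0.001, 0.0]]
turn units(old tool) [-0.01  0.   -0.01] shift units old axes [ 2.43  0.03 -0.01] new axes [ 2.43  0.03 -0.01]
```

View pics/m.png

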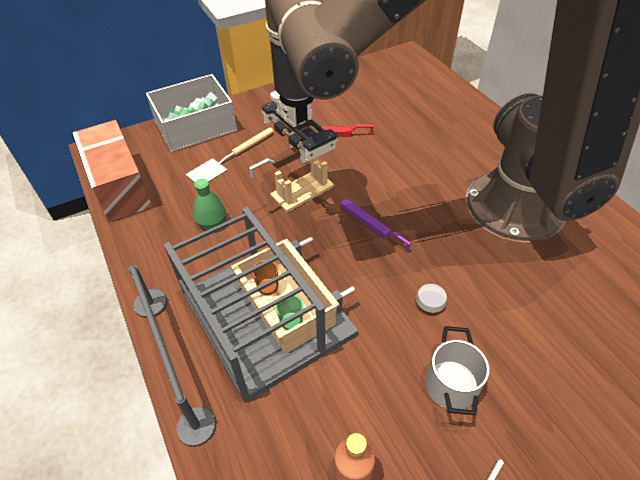

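Call:
play_rows(
  steps=[
    {"gripper": 0, "tx": 0.4, "ty": 0.03, "tz": 0, "ax": 0, "ay": 0, "az": 0},
    {"gripper": 0, "tx": 0.5, "ty": 0, "tz": 0, "ax": 0, "ay": 0, "az": 0},
    {"gripper": 0, "tx": 0.5, "ty": 0, "tz": 0, "ax": 0, "ay": 0, "az": 0},
    {"gripper": 0, "tx": 0.4, "ty": 0, "tz": 0, "ax": 0, "ay": 0, "az": 0},
    {"gripper": 0, "tx": 0.3, "ty": 0, "tz": 0, "ax": 0, "ay": 0, "az": 0},
    {"gripper": 0, "tx": 0.15, "ty": 0, "tz": 0, "ax": 0, "ay": 0, "az": 0},
    {"gripper": 0, "tx": 0.12, "ty": 0, "tz": 0, "ax": 0, "ay": 0, "az": 0},
    {"gripper": 0, "tx": 0.0, "ty": 0, "tz": 0, "ax": 0, "ay": 0, "az": 0},
    {"gripper": 0, "tx": 0, "ty": 0, "tz": 0, "ax": 0, "ay": 0, "az": 0},
  ],
)

```text
t: 19.97
eef_pos: [0.4469, -0.3018, 0.2366]
ee_rot: [-2.21, 1.57, -0.492]
force: [-0.1, 0.2, -2.2]
width: 0.0217
```

```bash
python3 st.py
python3 - <<'E'
from h import *
im=optics.grab_frame('scene')[:,:,::-1].copy();cv2.imwrite('pics/n.png',cv2.resize(im[115:215,245:345],(600,600),interpolation=cv2.INTER_CUBIC))
E
```

```text
19.9667 [-0.07  0.19 -2.23] [ 0.039 -0.008  0.062] [ 0.44692 -0.30184  0.23664]
```

View pics/n.png

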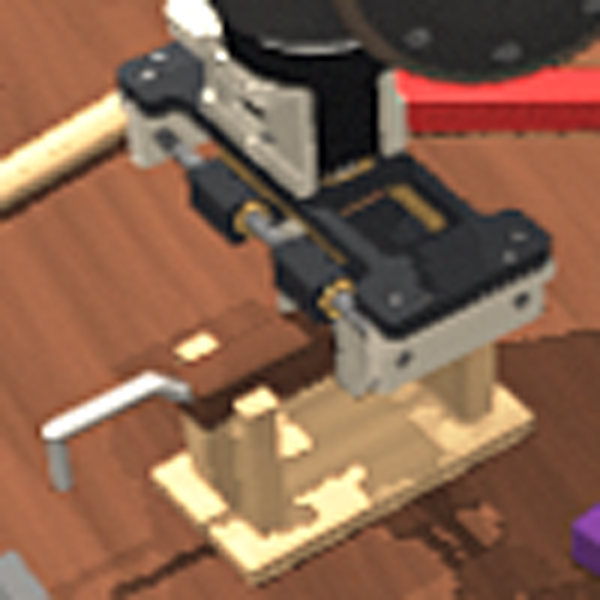

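Handle is between the cheeks of the notch. 2.5 mm left; lower to touch.

Call:
play_rows(
  steps=[
    {"gripper": 0, "tx": 0.05, "ty": 0, "tz": 0, "ax": 0, "ay": 0, "az": 0},
    {"gripper": 0, "tx": 0.04, "ty": 0, "tz": 0, "ax": 0, "ay": 0, "az": 0},
    {"gripper": 0, "tx": 0, "ty": 0, "tz": 0, "ax": 0, "ay": 0, "az": 0},
    {"gripper": 0, "tx": 0, "ty": 0, "tz": 0, "ax": 0, "ay": 0, "az": 0},
  ],
)

```text
t: 20.35
eef_pos: [0.4467, -0.3018, 0.2343]
ee_rot: [-1.988, 1.571, -0.271]
force: [0.0, -0.2, -1.7]
width: 0.0217
```

```bash
python3 st.py
```

```text
20.35 [ 0.   -0.21 -1.68] [ 0.013 -0.022 -0.005] [ 0.44672 -0.30182  0.23426]
```

Call:
play_rows(
  steps=[
    {"gripper": 0.28, "tx": 0.01, "ty": 0, "tz": 0, "ax": 0, "ay": 0, "az": 0},
    {"gripper": 0.32, "tx": 0, "ty": 0, "tz": 0, "ax": 0, "ay": 0, "az": 0},
    {"gripper": 0.6, "tx": 0, "ty": 0, "tz": 0, "ax": 0, "ay": 0, "az": 0},
    {"gripper": 1, "tx": 0, "ty": 0, "tz": 0, "ax": 0, "ay": 0, "az": 0},
    {"gripper": 1, "tx": 0, "ty": 0, "tz": 0, "ax": 0, "ay": 0, "az": 0},
    {"gripper": 1, "tx": 0, "ty": 0, "tz": 0, "ax": 0, "ay": 0, "az": 0},
    {"gripper": 1, "tx": 0, "ty": 0, "tz": 0, "ax": 0, "ay": 0, "az": 0},
    {"gripper": 1, "tx": 0, "ty": 0, "tz": 0, "ax": 0, "ay": 0, "az": 0},
    {"gripper": 1, "tx": 0, "ty": 0, "tz": 0, "ax": 0, "ay": 0, "az": 0},
    {"gripper": 1, "tx": 0, "ty": 0, "tz": 0, "ax": 0, "ay": 0, "az": 0},
    {"gripper": 1, "tx": 0, "ty": 0, "tz": 0, "ax": 0, "ay": 0, "az": 0},
  ],
)

```text
t: 21.27
eef_pos: [0.4468, -0.3018, 0.2339]
ee_rot: [0.69, 1.571, 2.408]
force: [-0.0, -0.7, -0.2]
width: 0.0824
```

Call:
play_rows(
  steps=[
    {"gripper": 1, "tx": -0.3, "ty": 0, "tz": 0, "ax": 0, "ay": 0, "az": 0},
    {"gripper": 1, "tx": -0.5, "ty": 0, "tz": 0, "ax": 0, "ay": 0, "az": 0},
    {"gripper": 1, "tx": -0.9, "ty": 0, "tz": 0, "ax": 0, "ay": 0, "az": 0},
    {"gripper": 1, "tx": -0.9, "ty": 0, "tz": 0, "ax": 0, "ay": 0, "az": 0},
    {"gripper": 1, "tx": -0.9, "ty": 0, "tz": 0, "ax": 0, "ay": 0, "az": 0},
    {"gripper": 1, "tx": -0.9, "ty": 0, "tz": -0.9, "ax": 0, "ay": 0, "az": 0},
    {"gripper": 1, "tx": 0, "ty": 0, "tz": -0.9, "ax": 0, "ay": 0, "az": 0},
    {"gripper": 1, "tx": 0, "ty": 0, "tz": -0.9, "ax": 0, "ay": 0, "az": 0},
    {"gripper": 1, "tx": 0, "ty": 0, "tz": -0.9, "ax": 0, "ay": 0, "az": 0},
    {"gripper": 1, "tx": 0, "ty": 0, "tz": -0.9, "ax": 0, "ay": 0, "az": 0},
    {"gripper": 1, "tx": 0, "ty": 0, "tz": 0, "ax": 0, "ay": 0, "az": 0},
    {"gripper": 1, "tx": 0, "ty": 0, "tz": 0, "ax": 0, "ay": 0, "az": 0},
  ],
)

```text
t: 22.27
eef_pos: [0.463, -0.4139, 0.3438]
ee_rot: [0.942, 1.57, 2.658]
force: [-1.5, 1.0, -0.0]
width: 0.0871
```

```bash
python3 st.py
python3 - <<'E'
from h import *
im=optics.grab_frame('scene')[:,:,::-1].copy();cv2.imwrite('pics/o.png',im)
cv2.imwrite('pics/o1.png',cv2.resize(im[145:215,245:345],(800,560),interpolation=cv2.INTER_CUBIC))
im=optics.grab_frame('top')[:,:,::-1].copy();cv2.imwrite('pics/o_top.png',im)
E
```

```text
22.2667 [-1.53  1.03 -0.01] [0.02  0.048 0.02 ] [ 0.46297 -0.41391  0.34381]
```

View pics/o1.png

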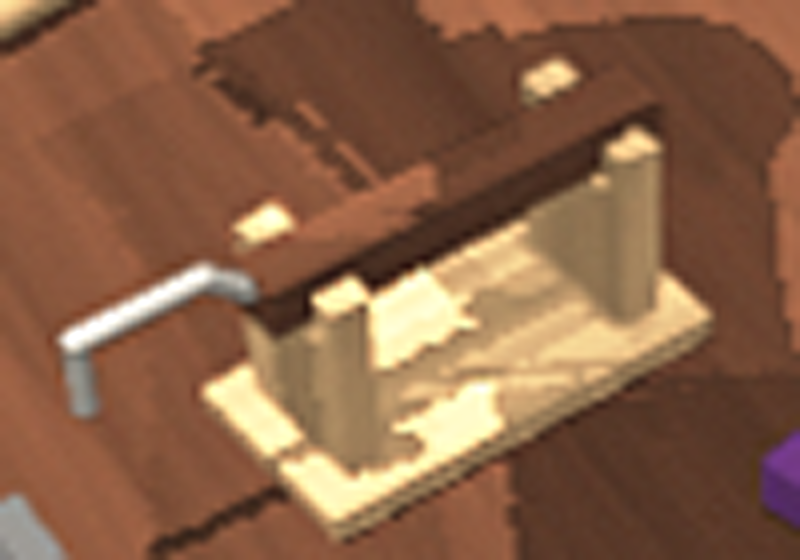

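View pics/o_top.png

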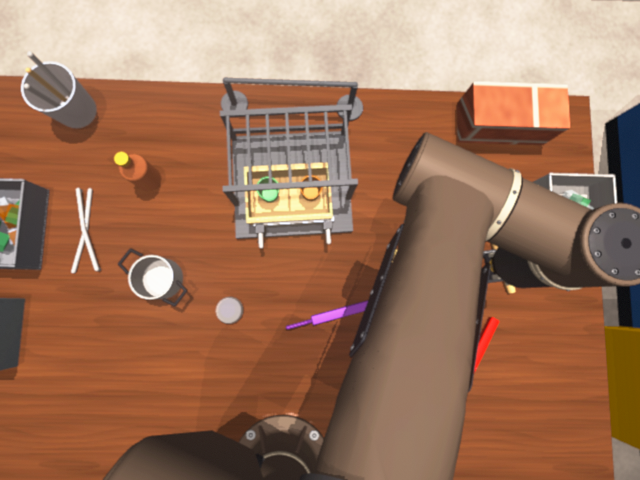

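View pics/o.png

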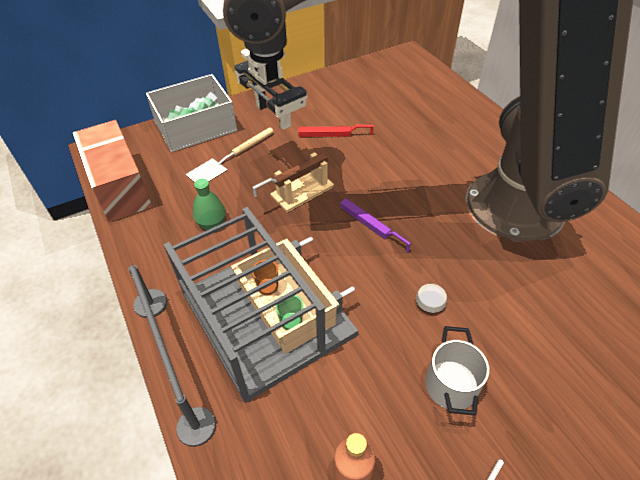

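```bash
python3 -c "
from station import job_done
print(job_done())"
```

```text
the job is handed in; nothing more can be done
None
```

The job is handed in at about 22 s of the 72 s. I have no verdict; the figures below are my own readings from the cameras and the wrist force.

**What I did**
- I took the hook from its cradle and lowered the beak about 9 mm behind the tote's front lip. Then I dragged the tote roughly 80 mm to the stop bar.
- Dragging took about 4 N. At the bar I held a steady pull of about 11 N for roughly 0.9 s, so it pressed on the bar with about 7 N. That press figure is the pull less the drag, not a direct reading.
- I unhooked and laid the hook back in the notches.

**What my last checks showed**
- **Tote:** it measured square against the bar, at 0.079 rad against the rack's 0.080. It did not move when I unhooked.
- **Hook load:** the highest pull I read was about 11 N, plus about 3 N down, under the 18 N limit. I read the force only at the end of each move, so a brief peak in between would not show.
- **Glasses and other things:** the pictures show both glasses standing and the other things where they were.
- **Hook:** it shows within about 1 pixel of where it lay at the start, with the gripper open and clear of everything.

No check failed or disagreed.

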